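# Turn inspected bars line-up, load the cradle and cover it with a square pile of strips

### The job

Roll every round bar along the rubber mat until its blue line faces up; when all of the bars lie on the mat like that, load each into a groove of its own in the blue cradle, centred, with the line still facing up. Then lay all the flat strips across the cradle over the bars as one square pile, one strip flush on another, centred on the black pads of the two end blocks. Leave the other things on the bench alone.

Things in the scene. Friction and masses are not known exactly. Their poses are not given: they have to be found in the camera images.
- bar1: loose aluminium bar, 30 mm diameter, 100 mm long, 0.16 kg, an 8 mm wide blue line along one side and a blue tick below it on each end face. Origin at the centre of the bar; x = long axis, z = from the axis out through the line (straight up when the line is uppermost). Starts on the mat with the line 60 to 130 deg off up. Pushed at 2 cm/s it rolls 15 mm per rad and stops. None if absent.
- bar2: loose aluminium bar, 30 mm diameter, 100 mm long, 0.16 kg, an 8 mm wide blue line along one side and a blue tick below it on each end face. Origin at the centre of the bar; x = long axis, z = from the axis out through the line (straight up when the line is uppermost). Starts on the mat with the line 60 to 130 deg off up. Pushed at 2 cm/s it rolls 15 mm per rad and stops. None if absent.
- bar3: loose aluminium bar, 30 mm diameter, 100 mm long, 0.16 kg, an 8 mm wide blue line along one side and a blue tick below it on each end face. Origin at the centre of the bar; x = long axis, z = from the axis out through the line (straight up when the line is uppermost). Starts on the mat with the line 60 to 130 deg off up. Pushed at 2 cm/s it rolls 15 mm per rad and stops. None if absent.
- bar4: loose aluminium bar, 30 mm diameter, 100 mm long, 0.16 kg, an 8 mm wide blue line along one side and a blue tick below it on each end face. Origin at the centre of the bar; x = long axis, z = from the axis out through the line (straight up when the line is uppermost). Starts on the mat with the line 60 to 130 deg off up. Pushed at 2 cm/s it rolls 15 mm per rad and stops. None if absent.
- mat: fixed black rubber mat, 310 x 300 x 3 mm (x, y, z), on which the bars start and are rolled. Origin at the centre of its underside, on the bench; its top is 3 mm above the bench.
- cradle: fixed blue packing cradle, 110 x 234 mm, 68 mm high. Origin at the centre of its underside, z up. Three V-grooves along its x, 60 mm apart in y. At y = -108.5 and +108.5 mm stand end blocks, 100 x 15 mm, top 68 mm above the bench, each with a black pad at x = -20 to +20 mm. Floor 8 mm above the bench; a seated bar's top is at 65 mm, 3 mm below the end blocks.
- groove1 (a point): where the centre of a bar belongs in the left (+y) V-groove (50 mm above the bench); the groove runs along the cradle's x. Its two white V rests, 12 mm wide, stand at x = -34 and +34 mm from here, so fingers can straddle the bar here; each V reaches 24 mm to either side and 50 mm high.
- groove2 (a point): where the centre of a bar belongs in the middle V-groove (50 mm above the bench); the groove runs along the cradle's x. Its two white V rests, 12 mm wide, stand at x = -34 and +34 mm from here, so fingers can straddle the bar here; each V reaches 24 mm to either side and 50 mm high.
- groove3 (a point): where the centre of a bar belongs in the right (-y) V-groove (50 mm above the bench); the groove runs along the cradle's x. Its two white V rests, 12 mm wide, stand at x = -34 and +34 mm from here, so fingers can straddle the bar here; each V reaches 24 mm to either side and 50 mm high.
- pile (a point): where the centre of the underside of the lowest strip belongs: midway between the two end blocks, at the height of their tops (68 mm above the bench). Its x and y are the cradle's; strips lie with their length along y. Each further strip lies 12 mm higher.
- strip1: loose flat aluminium strip, 40 x 230 x 12 mm (x, y, z), 0.28 kg. Origin at the centre of its underside; y = its length. At the start it lies flat on the cardboard sheet (underside 4 mm above the bench). The strips are all alike. None if absent.
- strip2: loose flat aluminium strip, 40 x 230 x 12 mm (x, y, z), 0.28 kg. Origin at the centre of its underside; y = its length. At the start it lies flat on the cardboard sheet (underside 4 mm above the bench). The strips are all alike. None if absent.
- strip3: loose flat aluminium strip, 40 x 230 x 12 mm (x, y, z), 0.28 kg. Origin at the centre of its underside; y = its length. At the start it lies flat on the cardboard sheet (underside 4 mm above the bench). The strips are all alike. None if absent.
- sheet: fixed sheet of cardboard, 300 x 255 x 4 mm, under the strips at the start, with two cardboard ridges 10 mm wide and 2.5 mm high along its y at x = -50 and +50 mm that keep the strips apart (strips start near x = -100, 0 and +100 mm); origin at the centre of its underside.
- ink: bystander: small ink jar with a blue cap, 44 mm wide, 75 mm high; leave alone. Origin at the centre of its base.
- penpot: bystander: grey cup, 70 mm wide, 95 mm high; leave alone. Origin at the centre of its base.
- wrench: bystander: steel wrench 160 mm long lying on the bench; leave alone.
Mind the look-alikes: they are no part of the job. What is shaped like the strip1 but orange is not meant.

How it is judged:
By the outcome, as a careful person would: the job done as asked, in the order asked, and still so for the second after the job is handed in, with the robot touching nothing.
Of bar1, bar2, bar3, bar4 only 2 to 3 are there at a start; the rules pass over those that are not, and their reading is None.
Of strip1, strip2, strip3 only 2 to 3 are there at a start; the rules pass over those that are not, and their reading is None.
At some moment in a run one of strip1, strip2, strip3 may be knocked a few centimetres aside while the robot is not near it.
Once in a run the grip may slacken for a moment while it holds something.
It also fails if it takes over 210 s, if anything falls off the work surface, if the arm or the gripper's body presses on something with over 40 N, if the wrist force passes 120 N, or if a joint passes its speed limit or range.

### The arm

A 7-joint arm with a two-finger parallel gripper is mounted at the origin on the work surface. World frame = base frame: x ahead of the robot, y to its left, z up, the work surface at z = 0. Lengths are in m, angles in rad, forces in N, time in s.
With the tool pointing down it reaches from about 0.425 to 0.825 m from the base axis. Payload 3.6 kg.
Tool frame: the origin (TCP) lies between the finger pads; the fingertips stand 17 mm ahead of it and the grasp point (between the pads) lies 2 mm behind it; z points along the fingers, y is the line along which they close (so a half turn about z gives the same grasp; the last joint's range is limited). The gripper opens to 85 mm and grips with 20 to 120 N. Pads are 22 mm wide; open, the fingers measure 114 mm over their backs; the gripper's body (76 mm by 85 mm) begins 54 mm behind the grasp point. The pads swing forward as they close: fully open they stand 13 mm farther back than shut.
Start: joints at [1.167, 0.615, -0.013, 1.423, 0.008, 1.103, -0.04], TCP at [0.24, -0.604, 0.248] pointing down, gripper open.
Joint ranges: [-3.12, 3.12], [-0.3, 2.06], [-1.34, 1.32], [0.26, 2.42], [-1.36, 4.5], [0.01, 1.98], [-2.84, 2.84]. Speed limits (rad/s): [2.79, 2.79, 3.14, 3.14, 3.14, 3.14, 3.14].

### API

Orientations are given as a unit quaternion [w, x, y, z].
In Python, from station import status, eyes, robot, models gives the robot as it stands.
- The arm moves only by the shell command python3 -m creep 'ROWS' [OPENING] [FORCE]. ROWS is a JSON object of lists of equal length, an entry for each row: "xyz": the shift along the tool's x, y, z as a fraction of full scale, a list of three; "twist": the turn, a rotation vector about the tool's x, y, z as a fraction of full scale, a list of three. In form: {"xyz": [[dx, dy, dz], ...], "twist": [[wx, wy, wz], ...]}. A call has 1 to 20 rows; each row is the pose to reach, as a shift and turn from the pose commanded when the call began, along the tool's axes at that moment, turning the shorter way round; what a row does not reach only later rows make up. Full scale, the value 1, is 750 mm for a shift and 180 degrees for a turn. A row lasts 1/10 s, in which the tool goes at most 50 mm and 8.59 degrees, less where a joint would pass 70% of its speed; a pose out of reach is approached as far as the arm can. A call with a number of a shift or a turn outside -1 to 1 is refused whole. A call with a gripper value outside its range is refused whole. OPENING is the finger opening in mm, from 0 to 85.4, set as the call begins (- or left out, the last holds). The fingers move at their own pace and stop on an object; FORCE is the grip in N (left out, the last holds). Time passes only in rows, so rows that repeat a pose let the fingers close. It gives the time, the measured TCP pose, the force, the opening and the grip force at its end, in the units of the state.
- status.observe(): the state, without advancing time (a new reading comes with each control period).
- eyes.read_camera(name): name is "scene" or "side" or "wrist"; returns a dict with "pixels" (400x640x3 uint8, red, green, blue), "camera_matrix" (3x3 intrinsics, pixels), "T" (4x4, takes a point from camera to world coordinates). Camera axes: x right, y up, looking along -z (the intrinsics and any distortion apply to the point x, -y, -z); pixel columns grow to the right and rows downward; lengths in m; the calibration is good to about 2 mm. A picture is of the moment at which its call begins. There is no depth.
- robot.job_done(): hands the job in; it is judged then, once.
Trained networks look in the newest picture that a camera, given by its name, has taken for a name from the list of things; names that differ only in an ending like _2 or _b are one class to them, and where a whole thing is asked for, a point or a joint stands for the part that bears it (a point fixed in the world has none). Each returns a list of dicts, best first, with "conf" (0 to 1); they miss things now and then, are a little off and sometimes report something else, mostly with a low value. They report only what shows in the picture. A call takes as long as a camera call. They do not tell look-alikes from the thing itself.
- models.recognise(label, camera): "box" ([left, top, width, height] as shares, 0 to 1, of the picture: columns of its width, rows of its height, round what is visible of it).
- models.masks_of(label, camera): "pixels" (400x640 bool, what is visible of it) and "box" ([left, top, width, height] as shares, 0 to 1, of the picture: columns of its width, rows of its height, round what is visible of it).
- models.landmark_of(label, camera): "centre" ([column, row] as shares, 0 to 1, of the picture: columns of its width, rows of its height: a listed point, or the origin of a listed thing).
The state is a dict: "t": time; "q": joint angles; "qd": joint speeds; "joint_efforts": joint torques, N m; "tcp_pos": TCP position; "ee_rot": TCP orientation; "contact_force": force on the tool from outside, world axes, zero at the start; "ft_torque": the same for the moment, N m; "width": opening from 0.0 (shut) to 1.0 (fully open); "grasp_force": force on a finger pad.
Only numpy, scipy, OpenCV 4.12 (cv2) and the standard library are available. Lean on these libraries where they do the work, as an engineer would, in place of code of your own. Each camera call takes 0.05 s, during which the arm holds its last target. There are 200 camera calls.

## Working session

There is one attempt and no reset: what is moved stays moved. The work goes in short steps, Python scripts to look and compute and a shell command to move; the robot and the scene stay as the last step left them, time stands still between calls to the robot, and variables do not carry over. Pictures are saved under pics/ and viewed, at most 14 in all, crops included, and the job is handed in when it is done.

```bash
mkdir -p pics; ls; cat > h.py <<'E'
import numpy as np, cv2
from station import status, eyes, robot, models
def cam(n): 
    r=eyes.read_camera(n); return r['pixels'],np.array(r['camera_matrix']),np.array(r['T'])
def ray(K,T,uv):
    d=np.array([(uv[0]-K[0,2])/K[0,0],-(uv[1]-K[1,2])/K[1,1],-1.]); return T[:3,3],T[:3,:3]@d
def onz(K,T,uv,z):
    o,d=ray(K,T,uv); return o+d*(z-o[2])/d[2]
def proj(K,T,p):
    c=T[:3,:3].T@(np.asarray(p)-T[:3,3]); return np.array([K[0,2]+K[0,0]*c[0]/-c[2],K[1,2]-K[1,1]*c[1]/-c[2]])
def save(n,im): cv2.imwrite('pics/'+n,cv2.cvtColor(im,cv2.COLOR_RGB2BGR))
E
python3 - <<'E'
from h import *
s=status.observe(); print({k:np.round(v,3).tolist() for k,v in s.items()})
print(eyes.read_camera('scene').keys())
for c in ['scene','side']:
    im,K,T=cam(c); save(c+'0.png',im); print(c,K.round(1).tolist(),T.round(3).tolist())
    for l in ['bar1','mat','cradle','strip1','sheet','ink','penpot','groove1','groove2','groove3','pile']:
        for d in models.landmark_of(l,c)[:5]:
            uv=np.array(d['centre'])*[640,400]; print(l,round(d['conf'],2),uv.round(0),onz(K,T,uv,{'b':.018,'m':0,'c':0,'s':.004,'g':.05,'p':.068}.get(l[0],0)).round(3))
E
```

```text
pics
{'t': 0.0, 'q': [1.167, 0.616, -0.013, 1.425, 0.008, 1.103, -0.04], 'qd': [0.001, 0.001, -0.0, -0.0, 0.0, 0.001, -0.0], 'joint_efforts': [0.001, -46.921, 0.26, -17.104, 0.01, 0.01, -0.0], 'tcp_pos': [0.24, -0.603, 0.247], 'ee_rot': [-0.001, 0.982, 0.188, -0.0], 'contact_force': [-0.741, 0.507, -0.612], 'ft_torque': [-0.01, 0.024, -0.019], 'grasp_force': 0.0, 'width': 0.999}
dict_keys(['pixels', 'camera_matrix', 'T'])
scene [[404.1, 0.0, 320.1], [0.0, 404.1, 195.1], [0.0, 0.0, 1.0]] [[0.339, -0.687, 0.642, 1.242], [0.941, 0.237, -0.243, -0.321], [0.015, 0.687, 0.727, 0.928], [0.0, 0.0, 0.0, 1.0]]
bar1 0.67 [443. 213.] [0.627 0.305 0.018]
bar1 0.62 [377. 191.] [0.481 0.158 0.018]
mat 0.72 [411. 202.] [0.541 0.248 0.   ]
mat 0.23 [200. 220.] [ 0.401 -0.382  0.   ]
cradle 0.76 [308. 220.] [ 0.506 -0.08   0.   ]
strip1 0.95 [203. 218.] [ 0.402 -0.373  0.004]
strip1 0.92 [207. 244.] [ 0.499 -0.376  0.004]
strip1 0.83 [211. 164.] [ 0.167 -0.311  0.004]
strip1 0.55 [217. 266.] [ 0.582 -0.363  0.004]
strip1 0.55 [377. 190.] [0.463 0.166 0.004]
sheet 0.96 [207. 242.] [ 0.491 -0.376  0.004
[... 1145 characters left out ...]
heet 0.86 [380. 167.] [ 0.488 -0.388  0.004]
sheet 0.64 [406. 177.] [ 0.388 -0.391  0.004]
ink 0.84 [241. 188.] [0.785 0.004 0.   ]
penpot 0.72 [262. 178.] [ 0.704 -0.019  0.068]
groove1 0.76 [311. 208.] [ 0.505 -0.02   0.05 ]
groove1 0.76 [334. 189.] [ 0.505 -0.134  0.05 ]
groove1 0.67 [323. 199.] [ 0.502 -0.076  0.05 ]
groove2 0.76 [311. 208.] [ 0.505 -0.02   0.05 ]
groove2 0.76 [334. 189.] [ 0.505 -0.134  0.05 ]
groove2 0.67 [323. 199.] [ 0.502 -0.076  0.05 ]
groove3 0.76 [311. 208.] [ 0.505 -0.02   0.05 ]
groove3 0.76 [334. 189.] [ 0.505 -0.134  0.05 ]
groove3 0.67 [323. 199.] [ 0.502 -0.076  0.05 ]
pile 0.95 [325. 190.] [ 0.509 -0.095  0.068]
pile 0.33 [332. 186.] [ 0.503 -0.122  0.068]
```

View pics/scene0.png

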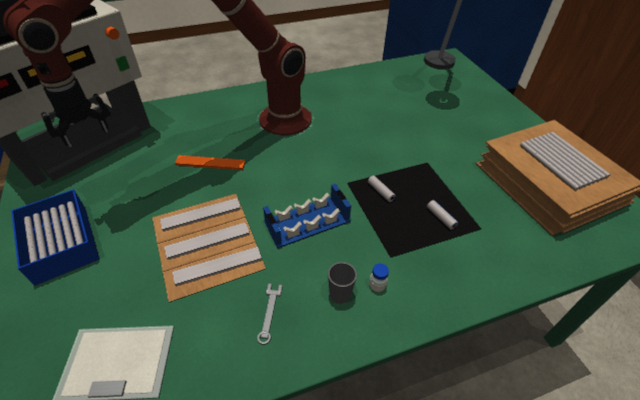

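View pics/side0.png

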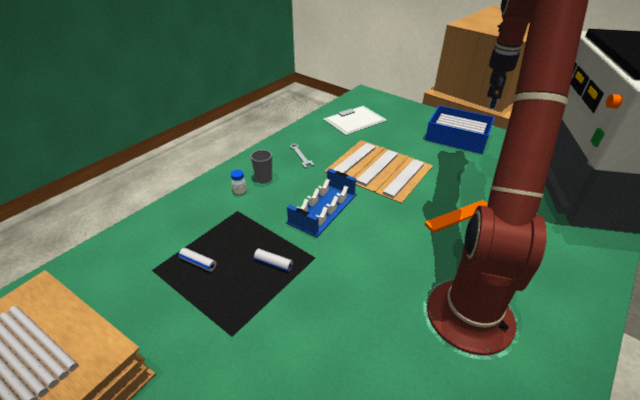

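Two bars lie on the mat (scene px 381,188 and 442,214), with their blue lines on the side the side camera sees (272,260 and 198,260). There are three grey strips on the sheet (about 200,213; 207,240; 217,266). The orange look-alike is at 210,162, and the cradle at 308,215. Next I'll look with the wrist camera.

```bash
python3 -m creep '{"xyz":[[0.52,-0.516,-0.2],[0.52,-0.516,-0.2],[0.52,-0.516,-0.2],[0.52,-0.516,-0.2],[0.52,-0.516,-0.2],[0.52,-0.516,-0.2],[0.52,-0.516,-0.2],[0.52,-0.516,-0.2],[0.52,-0.516,-0.2],[0.52,-0.516,-0.2],[0.52,-0.516,-0.2],[0.52,-0.516,-0.2],[0.52,-0.516,-0.2],[0.52,-0.516,-0.2],[0.52,-0.516,-0.2]],"twist":[[0,0,0.12],[0,0,0.12],[0,0,0.12],[0,0,0.12],[0,0,0.12],[0,0,0.12],[0,0,0.12],[0,0,0.12],[0,0,0.12],[0,0,0.12],[0,0,0.12],[0,0,0.12],[0,0,0.12],[0,0,0.12],[0,0,0.12]]}'
cat >> h.py <<'E'
from scipy.spatial.transform import Rotation as Ro
def tcp():
    s=status.observe(); q=s['ee_rot']; return np.array(s['tcp_pos']),Ro.from_quat([q[1],q[2],q[3],q[0]])
def go(x,y,z,yaw=0):
    """print fractions to reach world xyz with tool down, tool x at yaw deg"""
    p,R=tcp(); d=R.inv().apply(np.array([x,y,z])-p)/.75
    Rt=Ro.from_euler('z',yaw,degrees=True)*Ro.from_euler('x',180,degrees=True)
    w=(R.inv()*Rt).as_rotvec()/np.pi; print('xyz',d.round(4).tolist(),'twist',w.round(4).tolist(),'rows',round(float(np.linalg.norm(d)*15),1))
E
python3 - <<'E'
from h import *
im,K,T=cam('wrist'); save('w1.png',im); print(K.round(1).tolist(),T.round(3).tolist(),tcp()[1].as_euler('xyz',degrees=True))
for l in ['cradle','groove1','pile','strip1','sheet']:
    for d in models.landmark_of(l,'wrist')[:4]:
        uv=np.array(d['centre'])*[640,400]; print(l,round(d['conf'],2),uv.round(0),onz(K,T,uv,{'g':.05,'p':.068,'s':.004}.get(l[0],0)).round(4))
E
```

```text
t: 2.75
tcp_pos: [0.4586, -0.1025, 0.3979]
ee_rot: [0.0, 1.0, -0.001, -0.001]
contact_force: [0.1, 0.9, 0.7]
width: 1.003
grasp_force: 0.0
[[332.3, 0.0, 317.7], [0.0, 332.3, 199.3], [0.0, 0.0, 1.0]] [[-0.003, 0.953, 0.304, 0.537], [-1.0, -0.003, 0.0, -0.101], [0.001, -0.304, 0.953, 0.524], [0.0, 0.0, 0.0, 1.0]] [ 1.79966328e+02  7.52456409e-02 -1.72528626e-01]
cradle 0.57 [310. 113.] [ 0.5074 -0.0901  0.    ]
groove1 0.91 [305. 112.] [ 0.5115 -0.084   0.05  ]
groove1 0.9 [347. 106.] [ 0.5192 -0.1428  0.05  ]
groove1 0.82 [262. 116.] [ 0.5063 -0.0251  0.05  ]
groove1 0.36 [307. 113.] [ 0.5104 -0.0869  0.05  ]
pile 0.68 [302. 109.] [ 0.5167 -0.0817  0.068 ]
strip1 0.91 [495. 125.] [ 0.4889 -0.3737  0.004 ]
strip1 0.78 [495.  57.] [ 0.5857 -0.3581  0.004 ]
strip1 0.74 [489. 188.] [ 0.3887 -0.3802  0.004 ]
sheet 0.92 [496. 123.] [ 0.4928 -0.3756  0.004 ]
```

View pics/w1.png

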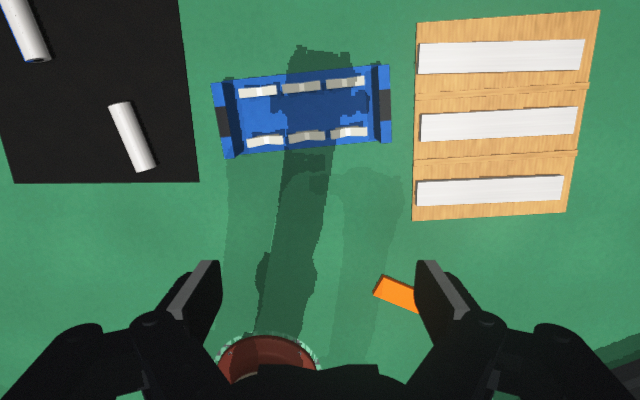

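The wrist view shows the cradle at 302,112, turned about 6°, strips at x about 495 (rows 57, 125, 188), and a bar at 132,137 with its axis turned about +20°. I'll go over the mat.

```bash
python3 -m creep '{"xyz":[[0.055,-0.455,-0.08],[0.055,-0.455,-0.08],[0.055,-0.455,-0.08],[0.055,-0.455,-0.08],[0.055,-0.455,-0.08],[0.055,-0.455,-0.08],[0.055,-0.455,-0.08],[0.055,-0.455,-0.08],[0.055,-0.455,-0.08],[0.055,-0.455,-0.08]],"twist":[[0,0,0],[0,0,0],[0,0,0],[0,0,0],[0,0,0],[0,0,0],[0,0,0],[0,0,0],[0,0,0],[0,0,0]]}' | head -2
python3 - <<'E'
from h import *
im,K,T=cam('wrist'); save('w2.png',im[:, :])
ims,Ks,Ts=cam('side'); save('s2.png',cv2.resize(ims[220:300,150:330],None,fx=4,fy=4,interpolation=cv2.INTER_CUBIC))
for d in models.masks_of('bar1','wrist')[:5]:
    m=d['pixels']; r=cv2.minAreaRect(np.argwhere(m)[:,::-1].astype(np.float32)); b=cv2.boxPoints(r)
    print(round(d['conf'],2),m.sum(),np.round(r[0]),r[1],r[2]); print(np.array([onz(K,T,p,.018) for p in b]).round(3)[:,:2].tolist())
for d in models.landmark_of('bar1','wrist')[:5]:
    uv=np.array(d['centre'])*[640,400]; print(round(d['conf'],2),uv.round(0),onz(K,T,uv,.018).round(4))
E
```

```text
t: 4.05
tcp_pos: [0.5009, 0.239, 0.4581]
0.92 1093 [353. 158.] (60.98093795776367, 19.871726989746094) 78.17850494384766
[[0.521, 0.207], [0.527, 0.174], [0.424, 0.149], [0.416, 0.183]]
0.56 1382 [278.  57.] (71.28317260742188, 19.995922088623047) 77.6609115600586
[[0.68, 0.327], [0.686, 0.297], [0.585, 0.276], [0.578, 0.308]]
0.31 10827 [521. 135.] (70.61730194091797, 177.0796356201172) 84.32964324951172
[[0.555, 0.055], [0.582, -0.229], [0.466, -0.271], [0.436, 0.03]]
0.72 [356. 159.] [0.4714 0.1727 0.018 ]
0.63 [282.  58.] [0.6318 0.2958 0.018 ]
```

View pics/w2.png

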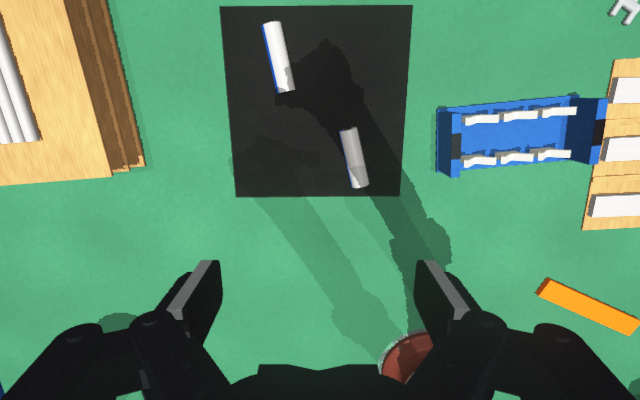

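View pics/s2.png

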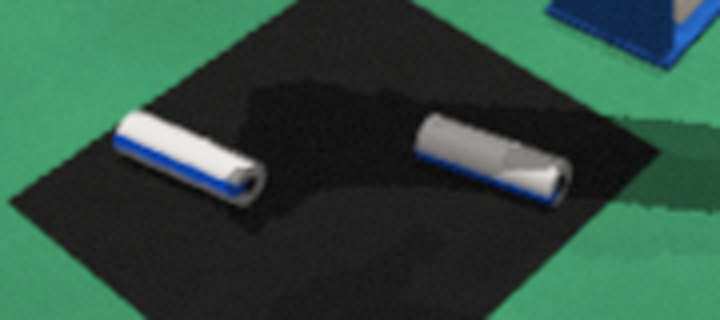

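The wrist picture shows bars at px 353,158 (yaw about 13°) and 278,57 (yaw about 11°). The blue line is on the +y side of both, so they need to roll towards -y. I'll fit pose and line angle by rendering.

```bash
cat >> h.py <<'E'
from scipy.optimize import differential_evolution
def masks(im):
    a=im.astype(int); r,g,b=a[...,0],a[...,1],a[...,2]
    blue=(b-r>40)&(b-g>25); body=(a.max(2)>75)&~((g-b>25)&(g-r>25))
    return blue,body|blue
def fitbar(im,K,T,c0,psi0,z=.018,th0=90,dth=60,dc=.008,show=None,hide=None):
    """c0 xy guess; theta=angle of line from up toward local +y (deg)"""
    S=3; blue,body=masks(im); P=proj(K,T,[*c0,z]).round().astype(int); h=70
    x0,y0=max(P[0]-h,0),max(P[1]-h,0); sl=np.s_[y0:y0+2*h,x0:x0+2*h]
    up=lambda m:cv2.resize(m[sl].astype(np.float32),None,fx=S,fy=S)
    B,M=up(blue),up(body); sh=B.shape
    a0=np.radians(psi0); 
    # keep only components near bar
    roi=np.zeros(sh,np.float32)
    def cyl(cx,cy,psi,ph,xs,r=.015):
        a=np.array([np.cos(psi),np.sin(psi),0]); n=np.array([-np.sin(psi),np.cos(psi),0])
        nr=np.cos(ph)[:,None]*[0,0,1]+np.sin(ph)[:,None]*n
        c=np.array([cx,cy,z]); return [c+a*x+nr*r for x in xs],nr
    def px(p): return np.array([((proj(K,T,q)-[x0,y0]+.5)*S) for q in p])
    def rend(v):
        cx,cy,psi,th=v; ph=np.linspace(0,2*np.pi,24,endpoint=False)
        e,_=cyl(cx,cy,psi,ph,[-.05,.05]); pts=px(np.vstack(e))
        m=np.zeros(sh,np.uint8); cv2.fillConvexPoly(m,cv2.convexHull(pts.astype(np.float32)).round().astype(np.int32),1)
        l=np.zeros(sh,np.uint8); ph=th+np.linspace(-.267,.267,15); (e0,e1),nr=cyl(cx,cy,psi,ph,[-.05,.05])
        vis=np.einsum('ij,ij->i',nr,T[:3,3]-e0)>0
        if vis.sum()>1: cv2.fillPoly(l,[np.vstack([px(e0[vis]),px(e1[vis])[::-1]]).round().astype(np.int32)],1)
        return m,l
    v0=[*c0,a0,np.radians(th0)]
    near=cv2.dilate(rend(v0)[0],np.ones((45,45),np.uint8)); 
    if hide is not None: near=near*(1-up(hide)>.5)
    def cost(v):
        m,l=rend(v); return ((np.abs(m-M)+2*np.abs(l-B))*near).sum()
    b=[(c0[0]-dc,c0[0]+dc),(c0[1]-dc,c0[1]+dc),(a0-.12,a0+.12),tuple(np.radians([th0-dth,th0+dth]))]
    r=differential_evolution(cost,b,popsize=12,maxiter=60,seed=1,tol=1e-4)
    if show:
        m,l=rend(r.x); o=cv2.resize(im[sl],(sh[1],sh[0])); 
        for q,c in((m,(255,0,0)),(l,(255,255,0))): cv2.drawContours(o,cv2.findContours(q,0,1)[0],-1,c,1)
        save(show,o)
    return np.r_[r.x[:2].round(4),np.degrees(r.x[2:]).round(1),r.fun/((near*M).sum())]
E
python3 - <<'E'
from h import *
for c in ['wrist','side','scene']:
    im,K,T=cam(c)
    for i,(c0,p) in enumerate([((.472,.177),13),((.632,.300),11)]): print(c,i,fitbar(im,K,T,c0,p,dc=.012,show=f'f_{c}{i}.png'))
a=[cv2.imread(f'pics/f_{c}{i}.png') for c in ['wrist','side'] for i in (0,1)]
a=[cv2.resize(x,(400,300)) for x in a]; cv2.imwrite('pics/f0.png',np.vstack([np.hstack(a[:2]),np.hstack(a[2:])]))
E
```

```text
wrist 0 [ 0.4734      0.1777     14.5        88.4         0.14670909]
wrist 1 [ 0.6326      0.3022     11.8        57.2         0.13312417]
side 0 [  0.4757     0.1755    14.8      102.9        0.223707]
side 1 [ 0.6349      0.2984     11.2        70.8         0.26389248]
scene 0 [  0.4612       0.1768       9.         124.           0.52414904]
scene 1 [  0.6257       0.3033       8.6        107.6          0.25015944]
```

View pics/f0.png

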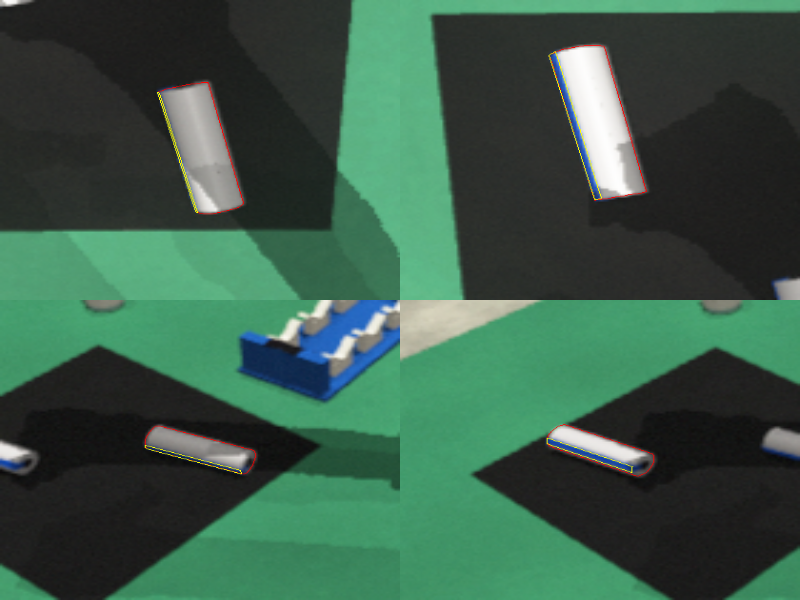

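The fits look good: bar A is about 100° off at yaw 14.5°, bar B about 66° off at yaw 11.7°. I'll go to A.

```bash
python3 -c "
from h import *
go(.4745,.177,.12,14.5)"
```

```text
xyz [-0.0349, 0.084, 0.4514] twist [0.0, -0.0001, -0.0807] rows 6.9
```

```bash
python3 -m creep '{"xyz":[[-0.035,0.084,0.45],[-0.035,0.084,0.45],[-0.035,0.084,0.45],[-0.035,0.084,0.45],[-0.035,0.084,0.45],[-0.035,0.084,0.45],[-0.035,0.084,0.45],[-0.035,0.084,0.45],[-0.035,0.084,0.45],[-0.035,0.084,0.45]],"twist":[[0,0,-0.0807],[0,0,-0.0807],[0,0,-0.0807],[0,0,-0.0807],[0,0,-0.0807],[0,0,-0.0807],[0,0,-0.0807],[0,0,-0.0807],[0,0,-0.0807],[0,0,-0.0807]]}' 48
python3 - <<'E'
from h import *
im,K,T=cam('wrist'); print(fitbar(im,K,T,(.4745,.177),14.5,dc=.01,show='f2.png',th0=100)); save('w3.png',im)
go(.4745,.177,.024,14.5)
E
```

```text
t: 5.4
tcp_pos: [0.4764, 0.1794, 0.1233]
ee_rot: [-0.001, 0.992, 0.127, 0.003]
contact_force: [0.3, 0.7, 0.7]
width: 0.566
grasp_force: 0.0
[ 0.4744      0.1781     14.         79.6         0.22038146]
xyz [-0.004, 0.0025, 0.1326] twist [-0.0004, -0.002, 0.0006] rows 2.0
```

View pics/w3.png

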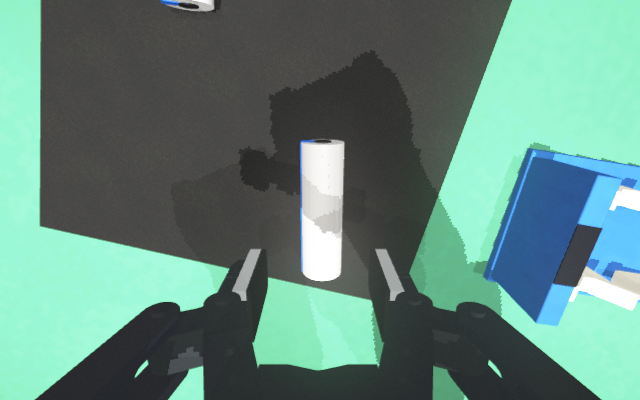

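The bar is centred between the fingers (px 321 against 265–375), with the line just at its left edge. I'll descend.

```bash
python3 -m creep '{"xyz":[[-0.003,0.0015,0.066],[-0.003,0.0015,0.1],[-0.003,0.0015,0.1326],[-0.003,0.0015,0.1326],[-0.003,0.0015,0.1326],[-0.003,0.0015,0.1326]],"twist":[[0,0,0],[0,0,0],[0,0,0],[0,0,0],[0,0,0],[0,0,0]]}'
python3 - <<'E'
from h import *
im,K,T=cam('wrist'); save('w4.png',im)
im,K,T=cam('side'); print(fitbar(im,K,T,(.4745,.177),14.5,dc=.01,th0=100))
E
```

```text
t: 6.05
tcp_pos: [0.4739, 0.177, 0.0234]
ee_rot: [-0.001, 0.992, 0.127, 0.002]
contact_force: [0.2, 0.4, -0.4]
width: 0.563
grasp_force: 0.0
[  0.4771       0.1718       7.6        147.8          0.97387308]
```

View pics/w4.png

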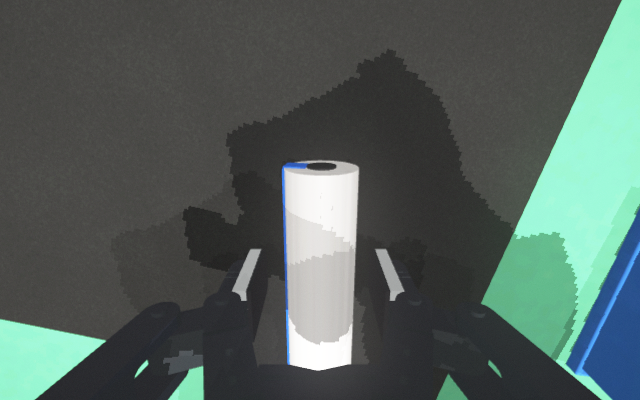

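The bar is between the fingers (px 283–357), with its tick and line at the left. I'll push it towards tool +y at 2 cm/s.

```bash
python3 -m creep '{"xyz":[[0,0.005,0],[0,0.0093,0],[0,0.012,0],[0,0.0147,0],[0,0.0173,0],[0,0.02,0],[0,0.0227,0],[0,0.0253,0],[0,0.028,0],[0,0.0307,0],[0,0.0333,0],[0,0.036,0],[0,0.0387,0],[0,0.0413,0],[0,0.0413,0],[0,0.0413,0]],"twist":[[0,0,0],[0,0,0],[0,0,0],[0,0,0],[0,0,0],[0,0,0],[0,0,0],[0,0,0],[0,0,0],[0,0,0],[0,0,0],[0,0,0],[0,0,0],[0,0,0],[0,0,0],[0,0,0]]}'
cat >> h.py <<'E'
def vlim(im,lo=90):  # body mask that ignores gripper: bright low-saturation or blue
    a=im.astype(int); return a
def wfit(c0,psi,th0,z=.018,n='wf.png',dth=50):
    im,K,T=cam('wrist'); save('w_'+n,im)
    hide=np.zeros(im.shape[:2],bool); hide[255:]=True   # fingers and gripper body
    return fitbar(im,K,T,c0,psi,z=z,th0=th0,dth=dth,dc=.01,show=n,hide=hide)
E
python3 - <<'E'
from h import *
p,R=tcp(); y=np.radians(14.5); c=p[:2]+.009*np.array([-np.sin(y),np.cos(y)])*-1
print(c,wfit(c,14.5,10,n='wf1.png'))
E
```

```text
t: 7.75
tcp_pos: [0.4802, 0.146, 0.0214]
ee_rot: [-0.0, 0.992, 0.127, 0.0]
contact_force: [-0.4, -0.1, -0.2]
width: 0.558
grasp_force: 0.0
[0.48243508 0.13733301] [ 0.4724      0.1473     21.3        16.3         0.17843351]
```

View pics/w_wf1.png

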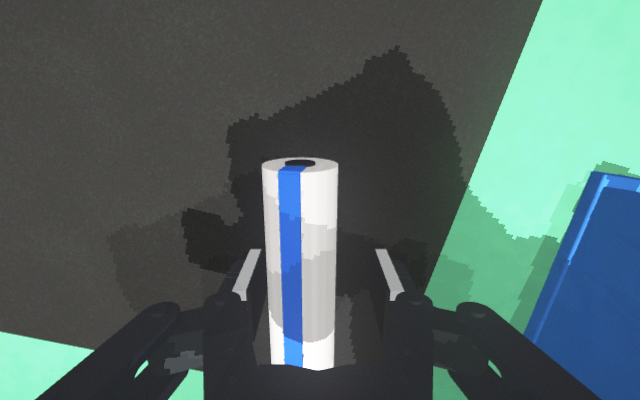

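The bar is now at px 264–338 with its line at 279–302, so about 13° remain. I'll rerun the fit with a corrected guess.

```bash
python3 - <<'E'
from h import *
p,R=tcp(); y=np.radians(14.5); c=p[:2]+.0075*np.array([-np.sin(y),np.cos(y)])
print(p,c,wfit(c,14.5,10,n='wf2.png'))
E
```

```text
[0.48013292 0.1461364  0.0213848 ] [0.47825507 0.15339751] [ 0.4798      0.1546     14.8        12.3         0.04969097]
```

```bash
python3 -m creep '{"xyz":[[0,0.002,0],[0,0.0045,0],[0,0.0045,0],[0,0.0045,0]],"twist":[[0,0,0],[0,0,0],[0,0,0],[0,0,0]]}' | head -2
python3 - <<'E'
from h import *
p,R=tcp(); y=np.radians(14.5); c=p[:2]+.0083*np.array([-np.sin(y),np.cos(y)])
f=wfit(c,14.5,5,n='wf3.png',dth=30); print(p,f); go(f[0],f[1],.12,14.5); go(.634,.3015,.12,11.7)
E
```

```text
t: 8.25
tcp_pos: [0.4811, 0.1427, 0.0214]
[0.48105694 0.1426746  0.02141465] [ 0.4853      0.1523     15.2         0.1         0.04354448]
xyz [0.0087, -0.0108, -0.1315] twist [-0.0, 0.0, 0.0004] rows 2.0
xyz [0.2506, -0.1535, -0.1315] twist [-0.0, 0.0, 0.0159] rows 4.8
```

Bar A's line is now up (0.1°). I'll back off, lift and go to B.

```bash
python3 -m creep '{"xyz":[[0,-0.006,0],[0,-0.011,0],[0,-0.011,0],[0,-0.011,-0.06],[0,-0.011,-0.13],[0,-0.011,-0.13],[0.25,-0.154,-0.13],[0.25,-0.154,-0.13],[0.25,-0.154,-0.13],[0.25,-0.154,-0.13],[0.25,-0.154,-0.13],[0.25,-0.154,-0.13],[0.25,-0.154,-0.13],[0.25,-0.154,-0.13]],"twist":[[0,0,0],[0,0,0],[0,0,0],[0,0,0],[0,0,0],[0,0,0],[0,0,0.0159],[0,0,0.0159],[0,0,0.0159],[0,0,0.0159],[0,0,0.0159],[0,0,0.0159],[0,0,0.0159],[0,0,0.0159]]}' | head -2
python3 - <<'E'
from h import *
f=wfit((.634,.302),11.7,66,n='wf4.png'); print(f); im,K,T=cam('side'); print(fitbar(im,K,T,(.634,.302),11.7,th0=66),fitbar(im,K,T,(.483,.1523),15,th0=0)); go(f[0],f[1],.024,f[2])
E
```

```text
t: 9.7
tcp_pos: [0.6326, 0.3001, 0.1185]
[ 0.6323      0.3024     11.3        56.8         0.17918156]
[ 0.6339      0.2988     11.3        67.          0.27894411] [ 0.4827      0.1489     14.          1.8         0.23574948]
xyz [-0.0002, -0.003, 0.1267] twist [0.0003, 0.0002, 0.002] rows 1.9
```

```bash
python3 -m creep '{"xyz":[[0,-0.003,0.06],[0,-0.003,0.1],[0,-0.003,0.1267],[0,-0.003,0.1267],[0,-0.003,0.1267],[0,0.003,0.1267],[0,0.0065,0.1267],[0,0.009,0.1267],[0,0.0117,0.1267],[0,0.0143,0.1267],[0,0.017,0.1267],[0,0.0197,0.1267],[0,0.0223,0.1267],[0,0.025,0.1267],[0,0.025,0.1267],[0,0.025,0.1267]],"twist":[[0,0,0],[0,0,0],[0,0,0],[0,0,0],[0,0,0],[0,0,0],[0,0,0],[0,0,0],[0,0,0],[0,0,0],[0,0,0],[0,0,0],[0,0,0],[0,0,0],[0,0,0],[0,0,0]]}'
python3 - <<'E'
from h import *
p,R=tcp(); y=np.radians(11.3); c=p[:2]+.0083*np.array([-np.sin(y),np.cos(y)])
f=wfit(c,11.3,15,n='wf5.png'); print(p,c,f)
E
```

```text
t: 11.4
tcp_pos: [0.6372, 0.2833, 0.0238]
ee_rot: [0.0, 0.995, 0.102, -0.0]
contact_force: [0.3, 0.3, 0.5]
width: 0.56
grasp_force: 0.0
[0.63724862 0.28328367 0.02382247] [0.63562227 0.29142277] [ 0.6306      0.2914     10.2        25.3         0.06169054]
```

```bash
python3 -m creep '{"xyz":[[0,0.0025,0],[0,0.005,0],[0,0.0075,0],[0,0.0088,0],[0,0.0088,0],[0,0.0088,0]],"twist":[[0,0,0],[0,0,0],[0,0,0],[0,0,0],[0,0,0],[0,0,0]]}' | head -2
python3 - <<'E'
from h import *
p,R=tcp(); y=np.radians(11.3); c=p[:2]+.0083*np.array([-np.sin(y),np.cos(y)])
f=wfit(c,11.3,5,n='wf6.png',dth=30); print(p,f)
E
```

```text
t: 12.05
tcp_pos: [0.6386, 0.2769, 0.0239]
[0.63860495 0.27687598 0.02388964] [ 0.6452      0.2876     12.          3.7         0.04050156]
```

View pics/w_wf6.png

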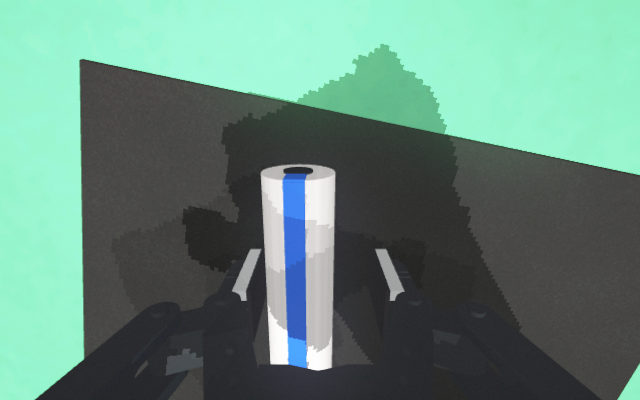

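About 3.7° remain. I'll push 1 mm, then back off 8.8 mm to centre, and check both bars before closing.

```bash
python3 -m creep '{"xyz":[[0,0.0013,0],[0,0.0013,0],[0,0.0013,0],[0,-0.003,0],[-0.001,-0.0104,0],[-0.001,-0.0104,0],[-0.001,-0.0104,0]],"twist":[[0,0,0],[0,0,0],[0,0,0],[0,0,0],[0,0,0],[0,0,0],[0,0,0]]}' | head -2
python3 - <<'E'
from h import *
p,R=tcp(); f=wfit(p[:2],11.7,0,n='wf7.png',dth=30); print(p,f)
im,K,T=cam('side'); print(fitbar(im,K,T,(.483,.1523),15,th0=0))
im,K,T=cam('scene'); save('sc2.png',im)
print(fitbar(im,K,T,(.483,.1523),15,th0=0))
E
```

```text
t: 12.8
tcp_pos: [0.636, 0.2852, 0.0239]
[0.63595489 0.28515302 0.0239104 ] [ 0.6445     0.2873    11.9        1.7        0.0367103]
[ 0.4827     0.1489    14.         1.8        0.2387367]
[ 0.4777      0.1462     14.6        13.5         0.89460251]
```

```bash
python3 - <<'E'
from h import *
im,K,T=cam('wrist'); p,R=tcp(); c=cv2.imread('pics/w_wf7.png')[150:260,250:400]; cv2.imwrite('pics/c1.png',cv2.resize(c,None,fx=4,fy=4))
for u in (-.05,-.045,-.04,.04,.045,.05,.055):
    for z in (.003,.033):
        print(u,z,proj(K,T,R.apply([u,0,0])+[p[0],p[1],z]).round(1),end=' ')
E
```

```text
-0.05 0.003 [319.9 343.2] -0.05 0.033 [320.4 390.6] -0.045 0.003 [319.9 335.5] -0.045 0.033 [320.4 381.9] -0.04 0.003 [319.9 327.6] -0.04 0.033 [320.4 373. ] 0.04 0.003 [320.3 181.2] 0.04 0.033 [321.  201.6] 0.045 0.003 [320.3 170.5] 0.045 0.033 [321.  188.6] 0.05 0.003 [320.3 159.6] 0.05 0.033 [321.  175.3] 0.055 0.003 [320.4 148.4] 0.055 0.033 [321.1 161.6]
```

View pics/c1.png

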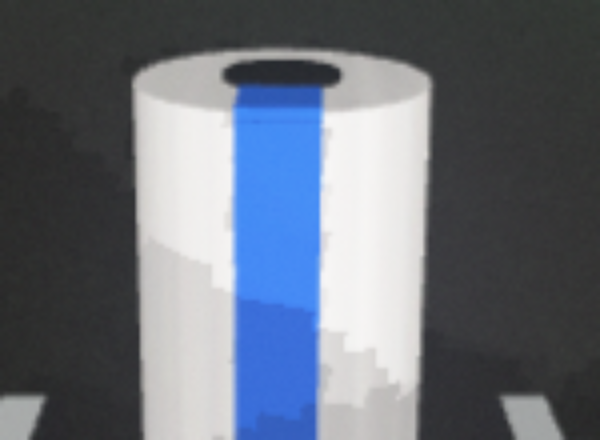

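The end face sits at rows 162–177, so the bar's centre is within 1 mm of the TCP; the line is about 1° off. I'll grip and lift.

```bash
python3 -m creep '{"xyz":[[0,0,0],[0,0,0],[0,0,0],[0,0,0],[0,0,0],[0,0,0],[0,0,0],[0,0,0],[0,0,-0.02],[0,0,-0.08],[0,0,-0.13],[0,0,-0.13],[0,0,-0.13]],"twist":[[0,0,0],[0,0,0],[0,0,0],[0,0,0],[0,0,0],[0,0,0],[0,0,0],[0,0,0],[0,0,0],[0,0,0],[0,0,0],[0,0,0],[0,0,0]]}' 20 60
python3 - <<'E'
from h import *
p,R=tcp(); im,K,T=cam('wrist'); save('w8.png',im); go(.44,-.085,.25,6)
E
```

```text
t: 14.3
tcp_pos: [0.6361, 0.2849, 0.1225]
ee_rot: [-0.0, 0.995, 0.102, 0.001]
contact_force: [-1.0, -0.5, -3.7]
width: 0.329
grasp_force: 59.5
xyz [-0.3553, 0.4291, -0.1714] twist [0.0002, 0.0008, 0.0319] rows 8.7
```

View pics/w8.png

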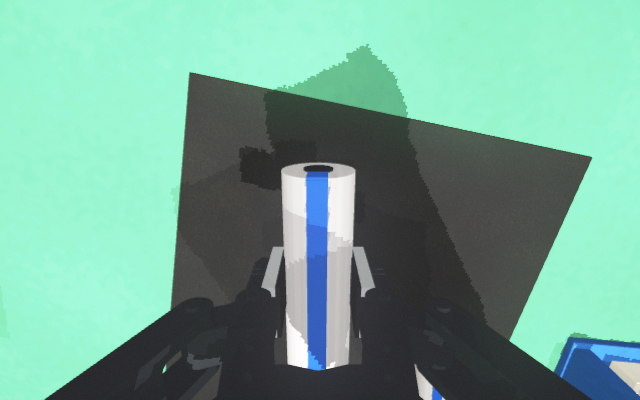

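The bar is held with the line up (line 306–328 within bar 282–355). Next, a hover at the cradle to measure it.

```bash
python3 -m creep '{"xyz":[[0,0,-0.1],[0,0,-0.171],[-0.355,0.429,-0.171],[-0.355,0.429,-0.171],[-0.355,0.429,-0.171],[-0.355,0.429,-0.171],[-0.355,0.429,-0.171],[-0.355,0.429,-0.171],[-0.355,0.429,-0.171],[-0.355,0.429,-0.171],[-0.355,0.429,-0.171],[-0.355,0.429,-0.171],[-0.355,0.429,-0.171],[-0.355,0.429,-0.171],[-0.355,0.429,-0.171],[-0.355,0.429,-0.171]],"twist":[[0,0,0],[0,0,0],[0,0,0.032],[0,0,0.032],[0,0,0.032],[0,0,0.032],[0,0,0.032],[0,0,0.032],[0,0,0.032],[0,0,0.032],[0,0,0.032],[0,0,0.032],[0,0,0.032],[0,0,0.032],[0,0,0.032],[0,0,0.032]]}'
cat >> h.py <<'E'
def cradle(im,K,T,c0=(.51,-.084),yaw0=6,show=None):
    """fit x,y,yaw of cradle: end-block outer top rectangle + white rests, via rendered top faces"""
    a=im.astype(int); r,g,b=a[...,0],a[...,1],a[...,2]
    white=((a.min(2)>95)&(a.max(2)-a.min(2)<45)); blue=(b-r>30)&(b-g>15); dark=a.max(2)<60
    def rect(v,x0,x1,y0,y1,z):
        c,s=np.cos(v[2]),np.sin(v[2]); P=[(x0,y0),(x1,y0),(x1,y1),(x0,y1)]
        return np.array([proj(K,T,[v[0]+c*x-s*y,v[1]+s*x+c*y,z]) for x,y in P])
    return white,blue,dark,rect
E
python3 - <<'E'
from h import *
im,K,T=cam('wrist'); save('w9.png',im)
for l in ['cradle','groove1','pile']:
    for d in models.landmark_of(l,'wrist')[:4]:
        uv=np.array(d['centre'])*[640,400]; print(l,round(d['conf'],2),uv.round(0),onz(K,T,uv,{'g':.05,'p':.068}.get(l[0],0)).round(4))
E
```

```text
t: 15.95
tcp_pos: [0.4412, -0.0835, 0.2493]
ee_rot: [-0.0, 0.999, 0.053, -0.0]
contact_force: [-1.1, -0.5, -2.1]
width: 0.329
grasp_force: 59.8
cradle 0.62 [327. 100.] [ 0.5131 -0.0849  0.    ]
cradle 0.21 [326. 101.] [ 0.5119 -0.0837  0.    ]
groove1 0.71 [326. 104.] [ 0.5105 -0.0824  0.05  ]
groove1 0.69 [389. 100.] [ 0.5196 -0.1415  0.05  ]
groove1 0.6 [264. 100.] [ 0.5077 -0.0242  0.05  ]
pile 0.22 [581. 148.] [ 0.4968 -0.3217  0.068 ]
```

View pics/w9.png

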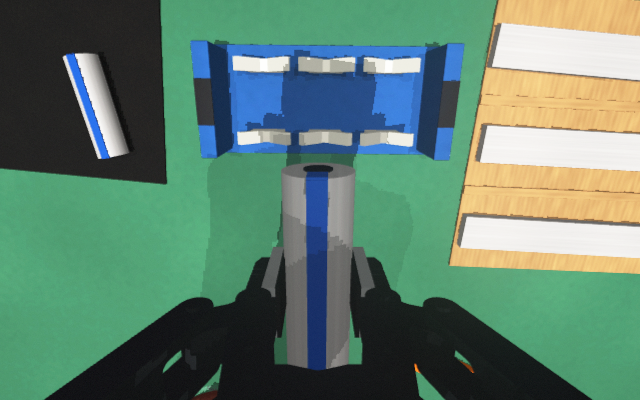

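The cradle fills cols 191–463, rows 40–160; bar A lies with its line up at px 95,105; strips are at right. I'll fit the cradle pose by silhouette.

```bash
cat >> h.py <<'E'
def cradfit(im,K,T,c0=(.512,-.084),yaw0=6,rowmax=162,show=None):
    a=im.astype(int); r,g,b=a[...,0],a[...,1],a[...,2]
    fg=(~((g-r>15)&(g-b>8))).astype(np.float32)
    def boxes(v):
        c,s=np.cos(v[2]),np.sin(v[2]); m=np.zeros(fg.shape,np.uint8)
        for x0,x1,y0,y1,z0,z1 in [(-.055,.055,-.117,.117,0,.008),(-.05,.05,-.116,-.101,0,.068),(-.05,.05,.101,.116,0,.068)]:
            P=[proj(K,T,[v[0]+c*x-s*y,v[1]+s*x+c*y,z]) for x in(x0,x1) for y in(y0,y1) for z in(z0,z1)]
            cv2.fillConvexPoly(m,cv2.convexHull((np.array(P)*16).round().astype(np.int32)),1,shift=4)
        return m
    near=cv2.dilate(boxes([*c0,np.radians(yaw0)]),np.ones((31,31),np.uint8)); near[rowmax:]=0
    cost=lambda v:(np.abs(boxes(v)-fg)*near).sum()
    y=np.radians(yaw0)
    R=differential_evolution(cost,[(c0[0]-.01,c0[0]+.01),(c0[1]-.01,c0[1]+.01),(y-.06,y+.06)],popsize=15,seed=1,tol=1e-5)
    if show:
        o=im.copy(); cv2.drawContours(o,cv2.findContours(boxes(R.x),0,1)[0],-1,(255,0,0),1); save(show,o)
    return R.x[:2].round(4),np.degrees(R.x[2]).round(2),R.fun
E
python3 - <<'E'
from h import *
im,K,T=cam('wrist'); v,y,c=cradfit(im,K,T,show='cf.png'); print(v,y,c)
for n in('scene','side'):
    i,k,t=cam(n); print(n,cradfit(i,k,t,rowmax=400))
a=np.radians(y)
for gy in(.06,0,-.06): print((v+gy*np.array([-np.sin(a),np.cos(a)])).round(4))
g=v-.06*np.array([-np.sin(a),np.cos(a)]); go(g[0],g[1],.12,y); go(g[0],g[1],.056,y)
E
```

```text
[ 0.5115 -0.0825] 5.51 248.0
scene (array([ 0.5058, -0.0832]), np.float64(6.53), np.float64(679.0))
side (array([ 0.5128, -0.0874]), np.float64(6.23), np.float64(1087.0))
[ 0.5057 -0.0228]
[ 0.5115 -0.0825]
[ 0.5173 -0.1422]
xyz [0.0933, 0.087, 0.1729] twist [-0.0, -0.0, 0.0025] rows 3.2
xyz [0.0933, 0.087, 0.2582] twist [-0.0, -0.0, 0.0025] rows 4.3
```

```bash
python3 -m creep '{"xyz":[[0.094,0.087,0.12],[0.094,0.087,0.17],[0.094,0.087,0.17],[0.094,0.087,0.17],[0.094,0.087,0.17],[0.094,0.087,0.21],[0.094,0.087,0.235],[0.094,0.087,0.245],[0.094,0.087,0.25],[0.094,0.087,0.254],[0.094,0.087,0.257],[0.094,0.087,0.259],[0.094,0.087,0.259],[0.094,0.087,0.259]],"twist":[[0,0,0.002],[0,0,0.002],[0,0,0.002],[0,0,0.002],[0,0,0.002],[0,0,0.002],[0,0,0.002],[0,0,0.002],[0,0,0.002],[0,0,0.002],[0,0,0.002],[0,0,0.002],[0,0,0.002],[0,0,0.002]]}'
python3 - <<'E'
from h import *
p,R=tcp(); f=wfit(p[:2],5.8,0,z=.05,n='wf10.png',dth=30); print(p,f)
E
```

```text
t: 17.7
tcp_pos: [0.5185, -0.1429, 0.0561]
ee_rot: [0.001, 0.999, 0.049, 0.001]
contact_force: [-0.0, -1.4, 2.8]
width: 0.328
grasp_force: 60.3
[ 0.51850136 -0.142929    0.05612581] [ 0.5128     -0.1421      5.1         3.          0.38330069]
```

Contact is felt at the expected height. I'll release and rise, then head to A.

```bash
python3 -m creep '{"xyz":[[0,0,0],[0,0,0],[0,0,0],[0,0,0],[0,0,0],[0,0,-0.03],[0,0,-0.08],[0,0,-0.14],[-0.11,0,-0.2],[-0.11,0,-0.2],[-0.11,0,-0.2],[-0.11,0,-0.2]],"twist":[[0,0,0],[0,0,0],[0,0,0],[0,0,0],[0,0,0],[0,0,0],[0,0,0],[0,0,0],[0,0,0],[0,0,0],[0,0,0],[0,0,0]]}' 48
python3 - <<'E'
from h import *
p,R=tcp(); im,K,T=cam('wrist'); save('w11.png',im)
hide=np.zeros(im.shape[:2],bool); hide[250:]=1
for dc in (.004,.012): print(fitbar(im,K,T,(.5173,-.1422),5.8,z=.05,th0=0,dth=30,dc=dc,hide=hide,show='f11.png'))
for d in models.landmark_of('bar1','wrist')[:3]:
    uv=np.array(d['centre'])*[640,400]; print(d['conf'],uv.round(),onz(K,T,uv,.05))
P=[proj(K,T,[.5173+u*np.cos(.1),-.1422+u*np.sin(.1),.06]).round() for u in(-.06,-.05,.05,.06)]; print(P)
go(.481,.153,.15,14.8)
E
```

```text
t: 18.95
tcp_pos: [0.4356, -0.1506, 0.2061]
ee_rot: [0.0, 0.999, 0.048, 0.001]
contact_force: [0.4, -0.0, 0.5]
width: 0.562
grasp_force: 0.0
[ 0.5159     -0.1416      5.6        -1.          0.69351633]
[ 0.5163     -0.1415      5.3        -1.2         0.69342284]
0.8 [319.  91.] [ 0.51538788 -0.14256021  0.05      ]
[array([319., 164.]), array([319., 152.]), array([318.,  17.]), array([318.,   1.])]
xyz [0.0986, -0.3962, 0.0737] twist [-0.0001, -0.0002, -0.051] rows 6.2
```

Bar B is seated within 2 mm, line within about 1°. On to A.

```bash
python3 -m creep '{"xyz":[[0.0986,-0.396,0.074],[0.0986,-0.396,0.074],[0.0986,-0.396,0.074],[0.0986,-0.396,0.074],[0.0986,-0.396,0.074],[0.0986,-0.396,0.074],[0.0986,-0.396,0.074],[0.0986,-0.396,0.074],[0.0986,-0.396,0.074],[0.0986,-0.396,0.074],[0.0986,-0.396,0.074],[0.0986,-0.396,0.074]],"twist":[[0,0,-0.051],[0,0,-0.051],[0,0,-0.051],[0,0,-0.051],[0,0,-0.051],[0,0,-0.051],[0,0,-0.051],[0,0,-0.051],[0,0,-0.051],[0,0,-0.051],[0,0,-0.051],[0,0,-0.051]]}' | head -2
python3 - <<'E'
from h import *
p,R=tcp(); im,K,T=cam('wrist'); hide=np.zeros(im.shape[:2],bool); hide[:,:262]=1; hide[:,375:]=1; hide[350:]=1
f=fitbar(im,K,T,(.481,.153),14.8,th0=0,dth=30,hide=hide,show='f12.png'); print(p,f); go(f[0],f[1],.0239,f[2])
E
```

```text
t: 20.25
tcp_pos: [0.4805, 0.1511, 0.1501]
[0.48053166 0.15106651 0.15009323] [ 0.4796      0.1509     14.3         0.6         0.24767848]
xyz [-0.0014, 0.0003, 0.1683] twist [0.0001, -0.0001, 0.002] rows 2.5
```

```bash
python3 -m creep '{"xyz":[[0,0,0.06],[-0.001,0,0.12],[-0.001,0,0.155],[-0.001,0,0.1683],[-0.001,0,0.1683],[-0.001,0,0.1683],[-0.001,0,0.1683]],"twist":[[0,0,0],[0,0,0],[0,0,0],[0,0,0],[0,0,0],[0,0,0],[0,0,0]]}' | head -2
python3 - <<'E'
from h import *
p,R=tcp(); f=wfit(p[:2],14.4,0,n='wf13.png',dth=30); d=R.inv().apply([f[0]-p[0],f[1]-p[1],0]); print(p,f,'offset',d)
im,K,T=cam('wrist'); bl,bo=masks(im)
for r in (200,220): 
    x=np.where(bo[r,200:440])[0]+200; b=np.where(bl[r,262:380])[0]+262; print(r,x.min(),x.max(),b.min(),b.max())
c=bl[:,310:330]; print(im[150:190,318].tolist()[::2], [proj(K,T,R.apply([u,0,0])+[p[0],p[1],.033])[1].round(1) for u in(.045,.05,.055)])
E
```

```text
t: 21.0
tcp_pos: [0.4808, 0.1527, 0.0252]
[0.48075076 0.15269312 0.02518791] [ 0.476      0.1501    14.6        0.6        0.0330773] offset [-5.25454234e-03  1.29748785e-03 -1.82549632e-05]
200 200 360 314 335
220 288 359 314 335
[[54, 55, 55], [58, 57, 58], [55, 55, 56], [57, 58, 59], [56, 53, 57], [104, 102, 103], [169, 169, 167], [45, 45, 52], [43, 43, 50], [46, 52, 70], [48, 91, 182], [50, 91, 183], [61, 119, 226], [71, 141, 244], [74, 148, 247], [74, 146, 247], [77, 149, 248], [76, 148, 247], [72, 146, 247], [74, 147, 247]] [np.float64(187.5), np.float64(174.3), np.float64(160.8)]
```

The bar sits about 1.6 mm to tool +y. I'll centre, check, then grip.

```bash
python3 -m creep '{"xyz":[[0,0.0022,0.001],[0,0.0022,0.001],[0,0.0022,0.001],[0,0.0022,0.001]],"twist":[[0,0,0],[0,0,0],[0,0,0],[0,0,0]]}' | head -2
python3 - <<'E'
from h import *
p,R=tcp(); f=wfit(p[:2],14.4,0,n='wf14.png',dth=30); d=R.inv().apply([f[0]-p[0],f[1]-p[1],0]); print(p,f,'offset',d)
im,K,T=cam('wrist'); bl,bo=masks(im)
for r in (205,220): 
    x=np.where(bo[r,262:380])[0]+262; b=np.where(bl[r,262:380])[0]+262; print(r,x.min(),x.max(),b.min(),b.max())
E
```

```text
t: 21.5
tcp_pos: [0.48, 0.1507, 0.023]
[0.4799765  0.15072498 0.02295205] [ 0.4735      0.1495     14.4         0.9         0.03881345] offset [-6.57478171e-03 -4.66771920e-04 -2.97090165e-07]
205 283 357 310 331
220 284 356 310 331
```

```bash
python3 -m creep '{"xyz":[[0,0,0],[0,0,0],[0,0,0],[0,0,0],[0,0,0],[0,0,0],[0,0,0],[0,0,0],[0,0,-0.03],[0,0,-0.09],[0,0,-0.15],[0,0,-0.15],[0,0,-0.15]],"twist":[[0,0,0],[0,0,0],[0,0,0],[0,0,0],[0,0,0],[0,0,0],[0,0,0],[0,0,0],[0,0,0],[0,0,0],[0,0,0],[0,0,0],[0,0,0]]}' 20 60
python3 - <<'E'
from h import *
p,R=tcp(); im,K,T=cam('wrist'); bl,bo=masks(im)
for r in (205,220): 
    x=np.where(bo[r,262:380])[0]+262; b=np.where(bl[r,262:380])[0]+262; print(r,x.min(),x.max(),b.min(),b.max())
print(p,[im[r,319].tolist() for r in range(164,186,2)])
go(.5057,-.0228,.13,5.8); go(.5057,-.0228,.055,5.8)
E
```

```text
t: 22.9
tcp_pos: [0.4801, 0.1506, 0.1357]
ee_rot: [-0.0, 0.992, 0.128, 0.001]
contact_force: [-0.4, 0.1, -1.9]
width: 0.328
grasp_force: 59.4
205 265 354 308 329
220 282 354 308 329
[0.48011395 0.15056857 0.13571635] [[40, 41, 47], [46, 50, 61], [48, 90, 182], [48, 90, 180], [55, 106, 209], [70, 141, 244], [68, 134, 240], [74, 146, 247], [72, 144, 246], [73, 145, 246], [71, 145, 246]]
xyz [-0.0246, 0.232, 0.0062] twist [0.0001, 0.0006, 0.0498] rows 3.5
xyz [-0.0244, 0.232, 0.1062] twist [0.0001, 0.0006, 0.0498] rows 3.8
```

```bash
python3 -m creep '{"xyz":[[-0.0246,0.232,0],[-0.0246,0.232,0],[-0.0246,0.232,0],[-0.0246,0.232,0],[-0.0246,0.232,0],[-0.0246,0.232,0],[-0.0246,0.232,0],[-0.0246,0.232,0.04],[-0.0246,0.232,0.075],[-0.0246,0.232,0.09],[-0.0246,0.232,0.097],[-0.0246,0.232,0.102],[-0.0246,0.232,0.105],[-0.0246,0.232,0.107],[-0.0246,0.232,0.107],[-0.0246,0.232,0.107]],"twist":[[0,0,0.05],[0,0,0.05],[0,0,0.05],[0,0,0.05],[0,0,0.05],[0,0,0.05],[0,0,0.05],[0,0,0.05],[0,0,0.05],[0,0,0.05],[0,0,0.05],[0,0,0.05],[0,0,0.05],[0,0,0.05],[0,0,0.05],[0,0,0.05]]}'
```

```text
t: 24.55
tcp_pos: [0.5073, -0.0227, 0.0559]
ee_rot: [0.0, 0.999, 0.05, 0.001]
contact_force: [0.5, -1.2, 1.5]
width: 0.334
grasp_force: 60.0
```

```bash
python3 -m creep '{"xyz":[[0,0,0],[0,0,0],[0,0,0],[0,0,0],[0,0,0],[0,0,-0.03],[0,0,-0.08],[0,0,-0.14],[-0.09,0.075,-0.26],[-0.09,0.075,-0.26],[-0.09,0.075,-0.26],[-0.09,0.075,-0.26],[-0.09,0.075,-0.26],[-0.09,0.075,-0.26]],"twist":[[0,0,0],[0,0,0],[0,0,0],[0,0,0],[0,0,0],[0,0,0],[0,0,0],[0,0,0],[0,0,0],[0,0,0],[0,0,0],[0,0,0],[0,0,0],[0,0,0]]}' 48 | head -2
python3 - <<'E'
from h import *
p,R=tcp(); im,K,T=cam('wrist'); save('w15.png',im)
print(cradfit(im,K,T,rowmax=185,show='cf2.png'))
for c in [(.5057,-.0228),(.5173,-.1422)]: print(fitbar(im,K,T,c,5.8,z=.05,th0=0,dth=30,dc=.008))
for d in models.landmark_of('bar1','wrist')[:3]:
    uv=np.array(d['centre'])*[640,400]; print('bar',d['conf'],uv.round(),onz(K,T,uv,.05))
for d in models.masks_of('strip1','wrist')[:5]:
    print('strip',d['conf'],d['box'],d['pixels'].sum())
go(.46,-.375,.35,6)
E
```

```text
t: 25.95
tcp_pos: [0.445, -0.0839, 0.2491]
(array([ 0.5114, -0.0824]), np.float64(5.63), np.float64(621.0))
[ 0.5087    -0.0224     5.3       -4.2        0.7806793]
[ 0.5177     -0.1417      5.7        -0.2         0.79587396]
bar 0.65 [387. 106.] [ 0.51762456 -0.1408818   0.05      ]
bar 0.6 [264. 105.] [ 0.50709233 -0.02531057  0.05      ]
strip 0.87 [0.7361, 0.3255, 0.2639, 0.1073] 6174
strip 0.84 [0.677, 0.9115, 0.0439, 0.081] 399
strip 0.64 [0.7611, 0.0708, 0.2386, 0.1258] 6704
strip 0.57 [0.7378, 0.496, 0.2622, 0.103] 5609
strip 0.27 [0.2995, 0.121, 0.4239, 0.2898] 21620
xyz [-0.0202, 0.3879, -0.1351] twist [-0.0004, 0.0006, -0.0006] rows 6.2
```

View pics/w15.png

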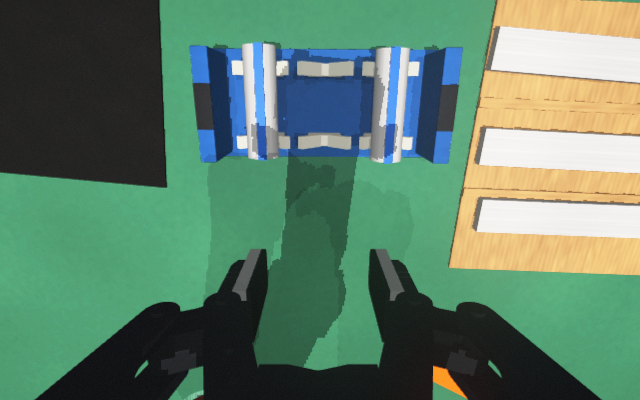

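Both bars are in grooves 1 and 3 with their lines on top. Strips are at right, rows 52, 147 and 217. I'll measure bar A's line more closely by column.

```bash
python3 - <<'E'
from h import *
im=cv2.cvtColor(cv2.imread('pics/w15.png'),cv2.COLOR_BGR2RGB)
for r in (75,90,105,115,145): print(r,' '.join('%d/%d'%(a[0],a[2]) for a in im[r,236:290:1].tolist()))
K=np.array([[332.3,0,317.7],[0,332.3,199.3],[0,0,1]])
E
```

```text
75 65/179 64/175 67/175 81/167 87/168 107/183 112/187 145/163 185/181 204/200 215/210 223/217 230/228 233/230 235/231 235/232 236/234 240/237 149/249 90/251 95/251 92/251 92/251 90/251 92/251 90/251 92/251 100/199 227/227 232/229 230/227 228/225 228/225 224/218 210/205 202/198 190/188 178/176 161/158 137/138 142/138 178/164 186/172 183/170 139/132 128/123 127/123 106/117 81/111 78/110 78/121 80/125 68/126 45/119
90 58/214 60/216 61/215 60/213 60/214 60/213 57/212 58/212 154/179 188/185 204/199 217/210 225/221 231/228 234/231 235/232 236/234 238/236 162/193 100/247 90/251 91/251 94/251 94/251 94/251 95/251 94/251 94/251 213/234 233/231 232/230 229/227 229/226 226/221 218/214 207/203 197/193 186/184 171/168 151/149 102/117 52/114 39/116 36/115 39/116 39/117 39/116 39/117 35/114 40/117 44/130 42/130 41/130 41/130
105 57/200 62/214 62/218 61/216 61/218 62/219 62/218 62/218 61/217 161/185 192/189 207/203 218/216 226/222 233/229 235/232 236/232 237/234 240/237 184/239 110/250 94/251 95/251 96/251 94/251 96/251 94/251 95/251 127/237 231/235 234/231 231/228 229/227 229/226 225/221 213/208 20
[... 259 characters left out ...]
235/233 237/235 167/165 103/246 95/251 96/251 96/252 96/252 95/252 94/251 96/251 96/251 214/234 233/231 231/228 230/227 230/226 226/222 218/213 206/203 196/192 152/148 130/131 121/122 77/113 48/117 38/116 40/117 38/116 41/118 39/116 39/118 37/116 43/131 43/134 44/135 40/132
145 56/205 193/224 239/232 243/233 243/233 243/233 242/232 242/233 242/233 243/233 243/233 206/194 191/184 206/199 216/210 225/220 176/172 159/157 159/155 160/157 164/159 115/166 56/171 40/172 43/174 39/171 43/174 41/173 41/173 40/172 91/145 148/152 157/155 155/153 156/154 155/152 149/148 145/144 138/134 137/132 128/127 120/120 126/120 153/140 173/159 176/162 179/164 178/163 177/164 181/166 181/166 180/166 181/167 182/167
```

Bar A's line looks about 5° off and it sits about 3 mm forward. I'll go over it, measure squarely and correct it if needed.

```bash
python3 -c "
from h import *
go(.506,-.0227,.11,5.7)"
```

```text
xyz [0.0896, -0.0727, 0.1853] twist [-0.0004, 0.0006, 0.001] rows 3.3
```

```bash
python3 -m creep '{"xyz":[[0.0896,-0.0727,0.06],[0.0896,-0.0727,0.12],[0.0896,-0.0727,0.185],[0.0896,-0.0727,0.185],[0.0896,-0.0727,0.185],[0.0896,-0.0727,0.185],[0.0896,-0.0727,0.185]],"twist":[[0,0,0.001],[0,0,0.001],[0,0,0.001],[0,0,0.001],[0,0,0.001],[0,0,0.001],[0,0,0.001]]}' | head -2
python3 - <<'E'
from h import *
p,R=tcp(); im,K,T=cam('wrist'); save('w16.png',im); print(p,R.as_euler('xyz',degrees=True))
for r in range(140,340,25): print(r,' '.join('%d/%d'%(a[0],a[2]) for a in im[r,282:356:2].tolist()))
print([im[r,320].tolist() for r in range(125,180,4)])
for u in(-.05,.05): print(u,proj(K,T,R.apply([u,0,0])+[p[0],p[1],.065]),proj(K,T,R.apply([u,0,0])+[p[0],p[1],.05]))
E
```

```text
t: 26.8
tcp_pos: [0.5074, -0.0242, 0.1128]
[ 0.50735832 -0.02419455  0.11276919] [ 1.79974824e+02 -1.57339610e-01  5.56654592e+00]
140 46/160 45/158 38/127 39/125 39/124 39/126 39/123 37/120 40/121 39/121 40/120 41/122 39/121 42/125 47/126 45/126 45/125 48/126 46/126 45/123 46/120 46/122 44/123 47/142 46/147 49/153 47/152 46/152 47/152 50/157 51/159 49/159 48/157 48/155 49/156 48/156 49/156
165 173/160 188/173 201/184 216/200 181/169 149/149 166/163 173/169 178/174 182/178 191/187 191/189 194/189 193/190 200/195 105/203 52/203 53/205 53/204 50/203 51/204 52/204 51/203 196/194 192/189 189/186 192/188 184/181 175/171 169/163 150/148 215/198 207/189 189/176 181/167 172/158 169/157
190 41/126 41/125 38/125 43/128 40/124 133/138 145/144 150/148 168/164 174/173 189/187 193/188 192/188 193/188 198/194 101/186 52/202 48/200 51/202 50/202 49/201 50/201 53/198 193/190 192/190 192/186 193/190 181/178 173/171 164/164 92/141 48/138 52/155 53/155 53/154 52/155 51/156
215 65/225 66/225 65/221 62/221 65/220 125/156 144/142 148/149 150/149 154/153 158/158 160/158 159/157 159/158 161/160 94/161 40/160
[... 866 characters left out ...]
4/133 36/136 39/167 159/172 171/168 168/165 175/170 167/163 161/157 154/148 86/101 64/88 64/87 64/88 64/88 66/89 64/89 63/86
315 94/135 94/134 97/136 95/135 108/154 107/155 77/112 68/99 69/97 66/95 67/97 68/97 68/99 67/96 68/98 69/99 67/96 69/95 71/97 72/98 72/99 70/97 70/97 68/97 70/98 65/88 59/86 60/84 60/86 62/86 62/84 59/83 61/84 62/84 63/85 60/85 61/86
[[67, 128, 97], [69, 127, 95], [46, 89, 149], [49, 93, 159], [63, 88, 116], [34, 55, 93], [52, 104, 205], [52, 106, 204], [52, 105, 205], [52, 105, 204], [50, 103, 203], [51, 105, 204], [51, 102, 203], [53, 105, 204]]
-0.05 [319.59122358 311.96218192] [319.44513707 297.76700383]
0.05 [319.91115219 149.95034441] [319.71736822 145.76105157]
```

The line is about 7° off towards -y and the bar 2 mm forward. I'll regrip, lift 6 mm, turn −7° about the bar axis, shift −2 mm and set it down.

```bash
python3 -m creep '{"xyz":[[0,-0.0012,0.03],[0,-0.0012,0.055],[0,-0.0012,0.07],[0,-0.0012,0.076],[0,-0.0012,0.076],[0,-0.0012,0.076],[0,-0.0012,0.076]],"twist":[[0,0,0],[0,0,0],[0,0,0],[0,0,0],[0,0,0],[0,0,0],[0,0,0]]}'
python3 - <<'E'
from h import *
im,K,T=cam('wrist'); 
for r in (200,230): print(r,' '.join('%d/%d'%(a[0],a[2]) for a in im[r,276:364:2].tolist()))
E
```

```text
t: 27.55
tcp_pos: [0.5069, -0.0231, 0.0552]
ee_rot: [0.0, 0.999, 0.049, 0.001]
contact_force: [0.2, -0.2, 0.3]
width: 0.565
grasp_force: 0.0
200 221/204 219/202 219/202 183/168 149/147 162/159 168/165 174/168 179/175 182/178 184/178 194/189 193/189 195/191 193/189 193/188 194/192 198/194 111/175 51/202 51/201 53/202 52/202 52/200 52/202 53/202 51/202 53/201 51/200 146/199 197/195 194/191 192/188 191/186 195/189 187/184 182/178 173/171 172/168 158/155 207/192 216/199 216/199 215/198
230 40/109 38/106 40/116 39/116 126/134 144/142 148/143 150/146 152/151 156/152 155/152 160/158 163/158 162/159 159/155 159/155 160/159 164/161 110/152 42/159 48/198 47/199 47/198 49/199 49/198 50/198 47/198 49/198 48/197 131/150 194/190 193/190 191/188 193/188 192/187 186/182 176/174 176/170 164/160 118/134 44/111 42/109 44/110 43/110
```

```bash
python3 -m creep '{"xyz":[[0,0,0],[0,0,0],[0,0,0],[0,0,0],[0,0,0],[0,0,0],[0,0,0],[0,0,-0.004],[0,0,-0.008],[-0.0027,-0.0009,-0.008],[-0.0027,-0.0009,-0.008],[-0.0027,-0.0009,-0.008],[-0.0027,-0.0009,-0.008],[-0.0027,-0.0009,-0.004],[-0.0027,-0.0009,-0.001],[-0.0027,-0.0009,0],[-0.0027,-0.0009,0],[-0.0027,-0.0009,0]],"twist":[[0,0,0],[0,0,0],[0,0,0],[0,0,0],[0,0,0],[0,0,0],[0,0,0],[0,0,0],[0,0,0],[-0.02,0,0],[-0.039,0,0],[-0.039,0,0],[-0.039,0,0],[-0.039,0,0],[-0.039,0,0],[-0.039,0,0],[-0.039,0,0],[-0.039,0,0]]}' 20 60
```

```text
t: 29.4
tcp_pos: [0.5043, -0.0232, 0.055]
ee_rot: [0.061, 0.997, 0.048, 0.003]
contact_force: [-1.7, 1.0, 5.7]
width: 0.329
grasp_force: 60.2
```

```bash
python3 -m creep '{"xyz":[[0,0,0],[0,0,0],[0,0,0],[0,0,0],[0,0,0],[0,0,0],[0,0,-0.03],[0,0.005,-0.077],[0,0.009,-0.077],[0,0.009,-0.077],[0,0.009,-0.077],[0,0.009,-0.077]],"twist":[[0,0,0],[0,0,0],[0,0,0],[0,0,0],[0,0,0],[0,0,0],[0,0,0],[0.02,0,0],[0.039,0,0],[0.039,0,0],[0.039,0,0],[0.039,0,0]]}' 48
python3 - <<'E'
from h import *
p,R=tcp(); im,K,T=cam('wrist'); print(p,R.as_euler('xyz',degrees=True))
for r in (190,215): print(r,' '.join('%d/%d'%(a[0],a[2]) for a in im[r,282:356:2].tolist()))
print([im[r,318].tolist() for r in range(135,170,3)])
for u in(.045,.05): print(u,proj(K,T,R.apply([u,0,0])+[p[0],p[1],.065]))
go(.46,-.375,.35,6)
E
```

```text
t: 30.6
tcp_pos: [0.5035, -0.0213, 0.1118]
ee_rot: [0.0, 0.999, 0.05, -0.001]
contact_force: [-0.3, 0.7, -0.8]
width: 0.564
grasp_force: 0.0
[ 0.50347654 -0.02127373  0.11181486] [-1.79997879e+02  1.01820674e-01  5.68175565e+00]
190 41/130 40/127 41/128 42/127 39/123 39/124 40/124 40/123 141/140 145/144 165/162 171/167 189/184 190/187 192/187 195/190 200/197 48/201 48/201 47/201 48/201 50/201 49/202 47/200 187/199 199/193 194/194 196/193 199/195 190/186 181/177 177/175 166/163 89/139 54/161 53/161 53/161
215 65/225 63/213 59/210 63/219 67/225 65/216 36/111 38/111 129/136 146/147 150/148 153/151 159/155 160/158 159/156 161/158 162/160 39/161 39/161 40/161 40/161 40/160 38/160 40/161 152/159 158/158 159/157 162/159 162/159 154/151 146/147 143/141 138/138 46/112 40/109 42/111 37/108
[[48, 92, 155], [59, 84, 121], [29, 37, 41], [37, 74, 147], [49, 98, 195], [50, 103, 205], [48, 102, 205], [50, 101, 205], [49, 102, 206], [50, 101, 204], [51, 103, 205], [50, 102, 204]]
0.045 [319.89391266 159.25307028]
0.05 [319.91239026 149.77261705]
xyz [-0.1053, 0.4638, -0.3175] twist [-0.0, 0.0006, -0.0016] rows 8.6
```

A's line now measures about 0°, centred within 1 mm. Next, the strips.

```bash
python3 -m creep '{"xyz":[[-0.05,0.1,-0.3175],[-0.1053,0.4638,-0.3175],[-0.1053,0.4638,-0.3175],[-0.1053,0.4638,-0.3175],[-0.1053,0.4638,-0.3175],[-0.1053,0.4638,-0.3175],[-0.1053,0.4638,-0.3175],[-0.1053,0.4638,-0.3175],[-0.1053,0.4638,-0.3175],[-0.1053,0.4638,-0.3175],[-0.1053,0.4638,-0.3175],[-0.1053,0.4638,-0.3175]],"twist":[[0,0,0],[0,0,0],[0,0,0],[0,0,0],[0,0,0],[0,0,0],[0,0,0],[0,0,0],[0,0,0],[0,0,0],[0,0,0],[0,0,0]]}' 60 | head -2
cat >> h.py <<'E'
def rectfit(mask,K,T,z):
    """fit rect to mask's world outline on plane z: centre, yaw of short axis from x, sizes"""
    c=max(cv2.findContours(mask.astype(np.uint8),0,2)[0],key=cv2.contourArea)[:,0].astype(float)
    w=np.array([onz(K,T,p,z)[:2] for p in c]); (x,y),(a,b),t=cv2.minAreaRect((w*1000).astype(np.float32))
    if a>b: a,b,t=b,a,t+90
    return np.round([x,y,(t+90)%180-90,a,b],1)
def strips(cam_='wrist',z=.016):
    im,K,T=cam(cam_); a=im.astype(int); out=[]
    for d in models.masks_of('strip1',cam_):
        m=d['pixels']
        if m.sum()<1500: continue
        col=a[m].mean(0); mm=(a.min(2)>90)&(a.max(2)-a.min(2)<40)&cv2.dilate(m.astype(np.uint8),np.ones((7,7))).astype(bool)
        if mm.sum()<500: continue
        out.append((round(d['conf'],2),col.round(),rectfit(mm,K,T,z)))
    return out
E
python3 - <<'E'
from h import *
print(np.round(status.observe()['q'],2),tcp()[0])
for s in strips(): print(*s)
E
```

```text
t: 31.85
tcp_pos: [0.4602, -0.3736, 0.3494]
[ 0.82  0.46 -0.28  1.42  0.13  1.28 -0.94] [ 0.46016945 -0.37364798  0.34939672]
0.6 [221. 218. 215.] [ 585.6 -359.6    1.2   40.6  229.3]
0.56 [200. 196. 192.] [ 492.4 -371.3    2.9   40.7  229.5]
```

```bash
python3 -c "
from h import *
go(.4924,-.3713,.13,92.9);go(.4924,-.3713,.021,92.9)"
```

```text
xyz [0.0434, 0.0016, 0.2929] twist [-0.0008, -0.0002, -0.4838] rows 4.4
xyz [0.0436, 0.0019, 0.4383] twist [-0.0008, -0.0002, -0.4838] rows 6.6
```

```bash
python3 -m creep '{"xyz":[[0.0434,0.0016,0.293],[0.0434,0.0016,0.293],[0.0434,0.0016,0.293],[0.0434,0.0016,0.293],[0.0434,0.0016,0.293],[0.0434,0.0016,0.293],[0.0434,0.0016,0.293],[0.0434,0.0016,0.293],[0.0434,0.0016,0.293],[0.0434,0.0016,0.293],[0.0434,0.0016,0.293],[0.0434,0.0016,0.293],[0.0434,0.0016,0.293],[0.0434,0.0016,0.293]],"twist":[[0,0,-0.484],[0,0,-0.484],[0,0,-0.484],[0,0,-0.484],[0,0,-0.484],[0,0,-0.484],[0,0,-0.484],[0,0,-0.484],[0,0,-0.484],[0,0,-0.484],[0,0,-0.484],[0,0,-0.484],[0,0,-0.484],[0,0,-0.484]]}' 
cat >> h.py <<'E'
def endrow(z,u0=.115,name=None):
    """strip top face seen ahead of the fingers (z=top height): end position u along tool x, lateral v of mid and yaw err"""
    p,R=tcp(); im,K,T=cam('wrist')
    if name: save(name,im)
    a=im.astype(int); m=((a.min(2)>85)&(a.max(2)-a.min(2)<45)).astype(np.uint8); m[250:]=0
    tgt=proj(K,T,R.apply([.08,0,0])+[p[0],p[1],z]).round().astype(int)
    n,L,st,_=cv2.connectedComponentsWithStats(m); l=L[tgt[1],tgt[0]]
    m=(L==l) if l else m>0
    rows=[]
    def loc(c,r): 
        w=onz(K,T,(c,r),z); return R.inv().apply(w-[p[0],p[1],z])
    ec=np.where(m[:,tgt[0]])[0]; tops=[loc(c,np.where(m[:,c])[0].min()-.5)[0] for c in range(tgt[0]-15,tgt[0]+16,5) if m[:,c].any()]
    side=[]
    for r in range(ec.min()+15,240,8):
        x=np.where(m[r])[0]; A=loc(x.min()-.5,r); B=loc(x.max()+.5,r); side.append((A[0],(A[1]+B[1])/2,B[1]-A[1]))
    s=np.array(side); k=np.polyfit(s[:,0],s[:,1],1)
    return dict(end=np.round(np.array(tops)*1000,1),mid0=(k[1]*1000).round(1),ang=np.degrees(np.arctan(k[0])).round(2),w=(s[:,2]*1000).round(1))
E
python3 - <<'E'
from h import *
print(endrow(.016,name='w20.png')); 
go(.4924,-.3713,.021,92.9)
E
```

```text
t: 33.35
tcp_pos: [0.4921, -0.3739, 0.1309]
ee_rot: [0.0, 0.69, 0.723, -0.0]
contact_force: [0.7, 0.4, -0.5]
width: 0.703
grasp_force: 0.0
{'end': array([117.5, 117.5, 117.5, 117.5, 117.5, 117.5, 117.5]), 'mid0': np.float64(0.4), 'ang': np.float64(-0.39), 'w': array([39.9, 40.2, 40.4, 40. , 39.6, 39.9, 40.2, 39.8, 40. , 40.3, 40.6,
       39.5, 38.3, 38.6, 38.9, 39.2, 38.7, 39. , 39.3, 32. , 39.2, 39.5,
       39.8, 40.1, 39.6])}
xyz [0.0035, 0.0005, 0.1466] twist [-0.0, 0.0001, -0.0012] rows 2.2
```

The strip's end is at 117.5 mm, so I'll shift 2.5 mm and descend.

```bash
python3 -m creep '{"xyz":[[0.0034,0.0005,0.06],[0.0034,0.0005,0.11],[0.0034,0.0005,0.135],[0.0034,0.0005,0.1466],[0.0034,0.0005,0.1466],[0.0034,0.0005,0.1466]],"twist":[[0,0,-0.001],[0,0,-0.001],[0,0,-0.001],[0,0,-0.001],[0,0,-0.001],[0,0,-0.001]]}' | tail -4
python3 -m creep '{"xyz":[[0,0,0],[0,0,0],[0,0,0],[0,0,0],[0,0,0],[0,0,0],[0,0,0],[0,0,0],[0,0,-0.01],[0,0,-0.06],[0,0,-0.11],[0,0,-0.16],[0,0,-0.16],[0,0,-0.16]],"twist":[[0,0,0],[0,0,0],[0,0,0],[0,0,0],[0,0,0],[0,0,0],[0,0,0],[0,0,0],[0,0,0],[0,0,0],[0,0,0],[0,0,0],[0,0,0],[0,0,0]]}' 30 90
python3 - <<'E'
from h import *
p,_=tcp(); print(endrow(p[2]-.005,name='w21.png')); go(.5115,-.0826,.14,95.7); go(.5115,-.0826,.085,95.7)
E
```

```text
ee_rot: [0.001, 0.689, 0.725, 0.0]
contact_force: [0.7, -0.6, 0.0]
width: 0.701
grasp_force: 0.0
t: 35.4
tcp_pos: [0.4921, -0.3717, 0.1417]
ee_rot: [0.001, 0.689, 0.725, -0.0]
contact_force: [-0.3, 0.4, -3.8]
width: 0.438
grasp_force: 91.3
{'end': array([109.9, 109.9, 109.9, 109.9, 109.9, 109.9, 109.9]), 'mid0': np.float64(3.7), 'ang': np.float64(-2.42), 'w': array([39.4, 39.7, 39.2, 39.5, 39.1, 39.3, 39.2, 39.1, 39.4, 39.3, 39.2,
       39.5, 39. , 39.3, 39.5, 39. , 39.3, 39.6, 39.1, 39. , 38.9, 38.8,
       38.7, 38.5, 38.4, 38.7, 39. , 25.2, 16.4])}
xyz [0.3833, 0.0466, 0.0004] twist [-0.0007, -0.0002, -0.0157] rows 5.8
xyz [0.3832, 0.0468, 0.0737] twist [-0.0007, -0.0002, -0.0157] rows 5.9
```

Held. The in-hand end lies just outside the picture, so I'll trust the centring from hover. Carrying to the cradle.

```bash
python3 -m creep '{"xyz":[[0.383,0.0466,0],[0.383,0.0466,0],[0.383,0.0466,0],[0.383,0.0466,0],[0.383,0.0466,0],[0.383,0.0466,0],[0.383,0.0466,0],[0.383,0.0466,0],[0.383,0.0466,0],[0.383,0.0466,0],[0.383,0.0466,0],[0.383,0.0466,0]],"twist":[[0,0,-0.0152],[0,0,-0.0152],[0,0,-0.0152],[0,0,-0.0152],[0,0,-0.0152],[0,0,-0.0152],[0,0,-0.0152],[0,0,-0.0152],[0,0,-0.0152],[0,0,-0.0152],[0,0,-0.0152],[0,0,-0.0152]]}'
python3 - <<'E'
from h import *
p,R=tcp(); im,K,T=cam('wrist'); save('w22.png',im)
# block (+y) top-face outline: check pad columns at z .068, y=+108.5
a=im.astype(int); y=np.radians(5.6); n=np.array([-np.sin(y),np.cos(y)])
print(proj(K,T,[*(np.array([.5115,-.0826])+.1085*n),.068]))
for s in strips('side',p[2]-.006)+strips('scene',p[2]-.006): print(*s)
go(.5115,-.0826,.0857,95.6)
E
```

```text
t: 36.65
tcp_pos: [0.5125, -0.0839, 0.1408]
ee_rot: [-0.0, 0.672, 0.74, -0.0]
contact_force: [0.3, 0.9, -2.6]
width: 0.437
grasp_force: 91.3
[314.92196617  33.16936472]
xyz [0.0007, -0.0015, 0.0737] twist [0.0, -0.0, 0.0001] rows 1.1
```

Now lower onto the end blocks.

```bash
python3 -m creep '{"xyz":[[0.0008,-0.001,0.03],[0.0008,-0.001,0.055],[0.0008,-0.001,0.066],[0.0008,-0.001,0.07],[0.0008,-0.001,0.073],[0.0008,-0.001,0.074],[0.0008,-0.001,0.0745],[0.0008,-0.001,0.0745]],"twist":[[0,0,0],[0,0,0],[0,0,0],[0,0,0],[0,0,0],[0,0,0],[0,0,0],[0,0,0]]}'
```

```text
t: 37.7
tcp_pos: [0.512, -0.0823, 0.087]
ee_rot: [0.001, 0.671, 0.741, -0.0]
contact_force: [-3.2, 0.3, 6.6]
width: 0.438
grasp_force: 92.3
```

```bash
python3 -m creep '{"xyz":[[0,0,0],[0,0,0],[0,0,0],[0,0,0],[0,0,0],[0,0,-0.03],[0,0,-0.08],[0,0,-0.144],[0,0,-0.144],[0,0,-0.144],[0,0,-0.144]],"twist":[[0,0,0],[0,0,0],[0,0,0],[0,0,0],[0,0,0],[0,0,0],[0,0,0],[0,0,0],[0,0,0],[0,0,0],[0,0,0]]}' 60 | head -2
python3 - <<'E'
from h import *
p,R=tcp(); e=endrow(.080,name='w23.png'); print(p,R.as_euler('xyz',degrees=True)[2],e)
im=cv2.cvtColor(cv2.imread('pics/w23.png'),cv2.COLOR_BGR2RGB); K,T=cam('wrist')[1:]
y=np.radians(5.6); n=np.array([-np.sin(y),np.cos(y)]); a=np.array([np.cos(y),np.sin(y)]); c=np.array([.5115,-.0826])
for d in (.101,.116): print('block exp',[proj(K,T,[*(c+d*n+u*a),.068]).round(1).tolist() for u in(-.05,-.02,.02,.05)])
r=int(proj(K,T,[*(c+.1085*n),.068])[1])
for rr in (r,): print(rr,[(i,im[rr,i].tolist()) for i in range(200,430,6)])
go(.46,-.374,.35,92)
E
```

```text
t: 38.8
tcp_pos: [0.5109, -0.0827, 0.192]
[ 0.51086801 -0.08274213  0.19197966] 95.61969934524528 {'end': array([116.5, 116.5, 116.5, 116.5, 116.5, 116.5, 116.5]), 'mid0': np.float64(1.4), 'ang': np.float64(0.06), 'w': array([40.1, 40.4, 40. , 40.2, 40.5, 70.7, 69.9, 92.4, 94.5, 39.9, 94.4,
       92.2, 71.5, 40.3, 40.6, 40.2, 39.8, 39.3, 39.6, 39.9, 40.2, 39.8,
       62.4, 71.5])}
block exp [[246.9, 60.0], [290.0, 60.0], [347.4, 60.0], [390.5, 60.0]]
block exp [[245.5, 36.3], [289.4, 36.3], [348.0, 36.3], [391.9, 36.3]]
48 [(200, [78, 155, 111]), (206, [74, 151, 111]), (212, [74, 150, 110]), (218, [75, 155, 113]), (224, [78, 152, 111]), (230, [74, 151, 109]), (236, [76, 150, 109]), (242, [74, 150, 108]), (248, [57, 123, 212]), (254, [57, 124, 212]), (260, [58, 121, 206]), (266, [54, 109, 185]), (272, [54, 106, 187]), (278, [58, 112, 190]), (284, [58, 110, 188]), (290, [131, 137, 145]), (296, [237, 236, 234]), (302, [234, 233, 232]), (308, [236, 235, 233]), (314, [237, 235, 233]), (320, [232, 231, 230]), (326, [232, 231, 229]), (332, [232, 231, 228]), (338, [235, 234, 232]), (344, [246, 246, 245]), (350, [224, 223, 219]), (356, [65, 126, 210]), (362, [66, 125, 209]), (368, [65, 125, 208]), (374, [65, 125, 211]), (380, [62, 125, 209]), (386, [63, 125, 208]), (392, [76, 150, 114]), (398, [78, 151, 111]), (404, [77, 151, 110]), (410, [79, 153, 112]), (416, [75, 150, 109]), (422, [76, 150, 110]), (428, [72, 148, 108])]
xyz [-0.3799, -0.1063, -0.2111] twist [-0.001, -0.0002, 0.0202] rows 6.7
```

Strip 1 lies within about 1.5 mm of centre and square. I'll remeasure the other two.

```bash
python3 -m creep '{"xyz":[[-0.415,-0.08,-0.211],[-0.415,-0.08,-0.211],[-0.415,-0.08,-0.211],[-0.415,-0.08,-0.211],[-0.415,-0.08,-0.211],[-0.415,-0.08,-0.211],[-0.415,-0.08,-0.211],[-0.415,-0.08,-0.211],[-0.415,-0.08,-0.211],[-0.415,-0.08,-0.211],[-0.415,-0.08,-0.211]],"twist":[[0,0,0.02],[0,0,0.02],[0,0,0.02],[0,0,0.02],[0,0,0.02],[0,0,0.02],[0,0,0.02],[0,0,0.02],[0,0,0.02],[0,0,0.02],[0,0,0.02]]}' | head -2
python3 - <<'E'
from h import *
print(tcp()[0]); 
for s in strips(): print(*s)
im,K,T=cam('wrist'); save('w24.png',im); a=im.astype(int); m=((a.min(2)>110)&(a.max(2)-a.min(2)<40)).astype(np.uint8); m[250:]=0
n,L,st,_=cv2.connectedComponentsWithStats(m)
for i in range(1,n):
    if st[i,4]>800: print(st[i],rectfit(L==i,K,T,.016))
E
```

```text
t: 40.0
tcp_pos: [0.4831, -0.3958, 0.3503]
[ 0.48312582 -0.39575566  0.35031617]
0.72 [175. 172. 167.] [ 415.4 -388.1    3.5   40.6  229.9]
[ 476   16  107   82 1846] [ 755.  -265.7   64.4   36.3  156.4]
[ 374   36   44  173 5023] [ 585.5 -359.     1.3   39.7  229.6]
[ 253  119   35  104 2811] [ 417.7 -427.4    3.4   40.2  150.2]
[ 612  169   28   81 1152] [ 940.  -469.4   18.5   39.6  129.8]
[ 453  220  103   30 1593] [ 772.5 -509.   -87.8   47.4  155.8]
```

The third strip now lies at (.415, −.388), so it has been knocked; the other is at (.5855, −.359). I'll take the latter.

```bash
python3 -c "
from h import *
go(.5855,-.359,.13,91.3)"
```

```text
xyz [0.0449, 0.1386, 0.2946] twist [-0.0002, -0.0002, 0.0048] rows 4.9
```

```bash
python3 -m creep '{"xyz":[[0.045,0.1386,0.2946],[0.045,0.1386,0.2946],[0.045,0.1386,0.2946],[0.045,0.1386,0.2946],[0.045,0.1386,0.2946],[0.045,0.1386,0.2946],[0.045,0.1386,0.2946],[0.045,0.1386,0.2946],[0.045,0.1386,0.2946]],"twist":[[0,0,0.0048],[0,0,0.0048],[0,0,0.0048],[0,0,0.0048],[0,0,0.0048],[0,0,0.0048],[0,0,0.0048],[0,0,0.0048],[0,0,0.0048]]}' | head -2
python3 - <<'E'
from h import *
print(tcp()[0],endrow(.016,name='w25.png')); go(.5855,-.359,.0215,91.3)
E
```

```text
t: 41.05
tcp_pos: [0.5859, -0.3623, 0.1335]
[ 0.58585813 -0.36225236  0.13348489] {'end': array([118.1, 118.1, 118.1, 118.1, 118.1, 118.1, 118.1]), 'mid0': np.float64(-0.1), 'ang': np.float64(-0.14), 'w': array([40.2, 39.8, 40.1, 40.4, 40.7, 39.5, 39.8, 40.1, 40.4, 39.3, 39.5,
       39.8, 40.1, 38.9, 39.2, 39.5, 39.8, 39.4, 39.7, 39.2, 39.5, 39.1,
       39.4, 39.7, 40. ])}
xyz [0.0046, -0.0007, 0.1489] twist [0.0011, 0.0009, -0.0013] rows 2.2
```

```bash
python3 -m creep '{"xyz":[[0.004,0,0.06],[0.004,0,0.11],[0.004,0,0.135],[0.004,0,0.1485],[0.004,0,0.1485],[0.004,0,0.1485]],"twist":[[0,0,0],[0,0,0],[0,0,0],[0,0,0],[0,0,0],[0,0,0]]}' | head -4
python3 -m creep '{"xyz":[[0,0,0],[0,0,0],[0,0,0],[0,0,0],[0,0,0],[0,0,0],[0,0,0],[0,0,0],[0,0,-0.01],[0,0,-0.06],[0,0,-0.11],[0,0,-0.18],[0,0,-0.18],[0,0,-0.18]],"twist":[[0,0,0],[0,0,0],[0,0,0],[0,0,0],[0,0,0],[0,0,0],[0,0,0],[0,0,0],[0,0,0],[0,0,0],[0,0,0],[0,0,0],[0,0,0],[0,0,0]]}' 30 90
python3 - <<'E'
from h import *
go(.512,-.0815,.155,95.6)
E
```

```text
t: 41.7
tcp_pos: [0.5867, -0.3582, 0.0209]
ee_rot: [0.002, 0.7, 0.714, 0.001]
contact_force: [0.0, -0.4, 0.4]
t: 43.1
tcp_pos: [0.5859, -0.3578, 0.1559]
ee_rot: [0.002, 0.7, 0.714, 0.0]
contact_force: [-1.0, -0.4, -3.5]
width: 0.438
grasp_force: 91.3
xyz [0.3703, -0.091, 0.0004] twist [0.0008, 0.0006, -0.0246] rows 5.7
```

```bash
python3 -m creep '{"xyz":[[0.3715,-0.091,0],[0.3715,-0.091,0],[0.3715,-0.091,0],[0.3715,-0.091,0],[0.3715,-0.091,0],[0.3715,-0.091,0],[0.3715,-0.091,0],[0.3715,-0.091,0],[0.3715,-0.091,0],[0.3715,-0.091,0],[0.3715,-0.091,0],[0.3715,-0.091,0]],"twist":[[0,0,-0.0246],[0,0,-0.0246],[0,0,-0.0246],[0,0,-0.0246],[0,0,-0.0246],[0,0,-0.0246],[0,0,-0.0246],[0,0,-0.0246],[0,0,-0.0246],[0,0,-0.0246],[0,0,-0.0246],[0,0,-0.0246]]}'
python3 - <<'E'
from h import *
go(.5121,-.0806,.098,95.6)
im,K,T=cam('wrist'); save('w26.png',im)
E
```

```text
t: 44.3
tcp_pos: [0.5114, -0.0813, 0.1538]
ee_rot: [-0.0, 0.672, 0.74, -0.0]
contact_force: [-0.4, -0.2, -2.4]
width: 0.436
grasp_force: 91.3
xyz [0.0008, 0.001, 0.0743] twist [-0.0001, -0.0001, -0.0006] rows 1.1
```

```bash
python3 -m creep '{"xyz":[[0.0008,0.0008,0.03],[0.0008,0.0008,0.055],[0.0008,0.0008,0.066],[0.0008,0.0008,0.07],[0.0008,0.0008,0.073],[0.0008,0.0008,0.0745],[0.0008,0.0008,0.0745],[0.0008,0.0008,0.0745]],"twist":[[0,0,0],[0,0,0],[0,0,0],[0,0,0],[0,0,0],[0,0,0],[0,0,0],[0,0,0]]}'
```

```text
t: 45.15
tcp_pos: [0.5122, -0.0798, 0.0986]
ee_rot: [0.0, 0.672, 0.741, 0.0]
contact_force: [-0.8, 0.0, -3.4]
width: 0.436
grasp_force: 91.3
```

Not touching yet. I'll lower a little further.

```bash
python3 -m creep '{"xyz":[[-0.001,0,0.0005],[-0.001,0,0.001],[-0.001,0,0.0015],[-0.001,0,0.002],[-0.001,0,0.002],[-0.001,0,0.002]],"twist":[[0,0,0],[0,0,0],[0,0,0],[0,0,0],[0,0,0],[0,0,0]]}'
```

```text
t: 45.75
tcp_pos: [0.5121, -0.0807, 0.0974]
ee_rot: [0.0, 0.672, 0.741, -0.0]
contact_force: [-1.7, -0.9, 5.7]
width: 0.435
grasp_force: 92.3
```

```bash
python3 -m creep '{"xyz":[[0,0,0],[0,0,0],[0,0,0],[0,0,0],[0,0,0],[0,0,-0.03],[0,0,-0.08],[0,0,-0.146],[0,0,-0.146],[0,0,-0.146],[0,0,-0.146],[0,0,-0.146]],"twist":[[0,0,0],[0,0,0],[0,0,0],[0,0,0],[0,0,0],[0,0,0],[0,0,0],[0,0,0],[0,0,0],[0,0,0],[0,0,0],[0,0,0]]}' 60 | head -2
python3 - <<'E'
from h import *
p,R=tcp(); e=endrow(.092,name='w27.png'); e['w']=np.median(e['w']); print(p,R.as_euler('xyz',degrees=True)[2],e)
go(.4155,-.3881,.13,93.5)
im=cv2.cvtColor(cv2.imread('pics/w27.png'),cv2.COLOR_BGR2RGB)
for r in (40,55,100,120): print(r,[(i,*im[r,i,::2].tolist()) for i in list(range(278,296,2))+list(range(344,364,2))])
print([(r,im[r,320].tolist()) for r in range(12,50,3)])
E
```

```text
t: 46.95
tcp_pos: [0.511, -0.0807, 0.2046]
[ 0.51096746 -0.08071721  0.20462478] 95.59808541020743 {'end': array([113.7, 113.7, 113.7, 113.7, 113.7, 113.7, 113.7]), 'mid0': np.float64(4.4), 'ang': np.float64(-1.82), 'w': np.float64(52.3)}
xyz [-0.3956, -0.1666, 0.0998] twist [-0.001, -0.0002, 0.0117] rows 6.6
40 [(278, 79, 115), (280, 81, 116), (282, 78, 110), (284, 79, 112), (286, 79, 112), (288, 80, 114), (290, 219, 216), (292, 249, 247), (294, 236, 233), (344, 246, 243), (346, 243, 240), (348, 246, 244), (350, 192, 192), (352, 84, 117), (354, 83, 115), (356, 82, 115), (358, 84, 118), (360, 86, 117), (362, 86, 117)]
55 [(278, 57, 188), (280, 58, 189), (282, 58, 188), (284, 59, 187), (286, 60, 188), (288, 59, 178), (290, 132, 173), (292, 237, 234), (294, 235, 232), (344, 246, 243), (346, 244, 240), (348, 247, 245), (350, 131, 150), (352, 72, 213), (354, 69, 211), (356, 69, 210), (358, 67, 209), (360, 68, 210), (362, 68, 210)]
100 [(278, 197, 181), (280, 194, 177), (282, 193, 178), (284, 165, 151), (286, 117, 110), (288, 76, 99), (290, 61, 95), (292, 226, 222), (294, 234, 231), (344, 242, 240), (346, 246, 244), (348, 234, 232), (350, 115, 109), (352, 134, 123), (354, 218, 201), (356, 194, 179), (358, 196, 180), (360, 193, 178), (362, 195, 180)]
120 [(278, 79, 232), (280, 81, 233), (282, 80, 232), (284, 83, 233), (286, 81, 232), (288, 79, 232), (290, 76, 223), (292, 193, 201), (294, 233, 230), (344, 228, 224), (346, 232, 228), (348, 174, 187), (350, 89, 243), (352, 87, 242), (354, 88, 243), (356, 85, 243), (358, 87, 243), (360, 84, 242), (362, 85, 243)]
[(12, [78, 154, 113]), (15, [79, 154, 112]), (18, [81, 155, 115]), (21, [78, 152, 114]), (24, [80, 154, 114]), (27, [82, 156, 116]), (30, [80, 154, 115]), (33, [82, 155, 115]), (36, [87, 156, 118]), (39, [236, 235, 233]), (42, [245, 245, 242]), (45, [244, 243, 240]), (48, [232, 232, 229])]
```

The two strips are aligned to about 1 mm. On to the third.

```bash
python3 -m creep '{"xyz":[[-0.3956,-0.1666,0.04],[-0.3956,-0.1666,0.04],[-0.3956,-0.1666,0.04],[-0.3956,-0.1666,0.04],[-0.3956,-0.1666,0.1],[-0.3956,-0.1666,0.1],[-0.3956,-0.1666,0.1],[-0.3956,-0.1666,0.1],[-0.3956,-0.1666,0.1],[-0.3956,-0.1666,0.1],[-0.3956,-0.1666,0.1],[-0.3956,-0.1666,0.1]],"twist":[[0,0,0.0117],[0,0,0.0117],[0,0,0.0117],[0,0,0.0117],[0,0,0.0117],[0,0,0.0117],[0,0,0.0117],[0,0,0.0117],[0,0,0.0117],[0,0,0.0117],[0,0,0.0117],[0,0,0.0117]]}' | head -2
python3 - <<'E'
from h import *
e=endrow(.016,name='w28.png'); print(tcp()[0],e); go(.4155,-.3881,.0215,93.5)
E
```

```text
t: 48.2
tcp_pos: [0.4175, -0.3868, 0.1317]
[ 0.41734067 -0.38708491  0.13166545] {'end': array([114., 114., 114., 114., 114., 114., 114.]), 'mid0': np.float64(-2.6), 'ang': np.float64(0.11), 'w': array([40.2, 39.8, 40.1, 39.7, 40. , 40.2, 40.5, 40.1, 39.7, 40. , 40.3,
       39.8, 39.4, 39.7, 39.2, 39.5, 39.1, 39.4, 36.6, 40. , 39.5, 39. ,
       39.3, 39.7])}
xyz [-0.0011, -0.0026, 0.1469] twist [0.0002, 0.0001, 0.0006] rows 2.2
```

```bash
python3 -m creep '{"xyz":[[-0.001,-0.003,0.06],[-0.001,-0.003,0.11],[-0.001,-0.003,0.135],[-0.001,-0.003,0.1455],[-0.001,-0.003,0.1455],[-0.001,-0.003,0.1455],[-0.001,-0.003,0.1455]],"twist":[[0,0,0],[0,0,0],[0,0,0],[0,0,0],[0,0,0],[0,0,0],[0,0,0]]}' | head -4
python3 -m creep '{"xyz":[[0,0,0],[0,0,0],[0,0,0],[0,0,0],[0,0,0],[0,0,0],[0,0,0],[0,0,0],[0,0,-0.01],[0,0,-0.06],[0,0,-0.11],[0,0,-0.2],[0,0,-0.2],[0,0,-0.2],[0,0,-0.2]],"twist":[[0,0,0],[0,0,0],[0,0,0],[0,0,0],[0,0,0],[0,0,0],[0,0,0],[0,0,0],[0,0,0],[0,0,0],[0,0,0],[0,0,0],[0,0,0],[0,0,0],[0,0,0]]}' 30 90
python3 - <<'E'
from h import *
go(.5118,-.0815,.17,95.6)
E
```

```text
t: 48.95
tcp_pos: [0.4154, -0.3895, 0.0235]
ee_rot: [0.001, 0.685, 0.728, 0.0]
contact_force: [0.0, -0.1, 0.3]
t: 50.45
tcp_pos: [0.413, -0.3886, 0.171]
ee_rot: [-0.001, 0.685, 0.728, -0.0]
contact_force: [0.1, 0.4, -4.6]
width: 0.434
grasp_force: 92.0
xyz [0.4007, 0.1563, 0.0014] twist [-0.0008, -0.0004, -0.0118] rows 6.5
```

```bash
python3 -m creep '{"xyz":[[0.399,0.156,0],[0.399,0.156,0],[0.399,0.156,0],[0.399,0.156,0],[0.399,0.156,0],[0.399,0.156,0],[0.399,0.156,0],[0.399,0.156,0],[0.399,0.156,0],[0.399,0.156,0],[0.399,0.156,0],[0.399,0.156,0],[0.399,0.156,0]],"twist":[[0,0,-0.0118],[0,0,-0.0118],[0,0,-0.0118],[0,0,-0.0118],[0,0,-0.0118],[0,0,-0.0118],[0,0,-0.0118],[0,0,-0.0118],[0,0,-0.0118],[0,0,-0.0118],[0,0,-0.0118],[0,0,-0.0118],[0,0,-0.0118]]}' | tail -4
python3 - <<'E'
from h import *
print(tcp()[0]);go(.5118,-.0827,.112,95.6)
E
```

```text
ee_rot: [-0.0, 0.672, 0.74, -0.0]
contact_force: [0.3, -0.1, -4.7]
width: 0.435
grasp_force: 91.9
[ 0.51274578 -0.08391172  0.17191329]
xyz [0.0017, -0.0011, 0.0799] twist [-0.0001, 0.0, -0.0004] rows 1.2
```

```bash
python3 -m creep '{"xyz":[[0.001,-0.0008,0.03],[0.001,-0.0008,0.055],[0.001,-0.0008,0.07],[0.001,-0.0008,0.076],[0.001,-0.0008,0.079],[0.001,-0.0008,0.08],[0.001,-0.0008,0.08],[0.001,-0.0008,0.08]],"twist":[[0,0,0],[0,0,0],[0,0,0],[0,0,0],[0,0,0],[0,0,0],[0,0,0],[0,0,0]]}'
```

```text
t: 52.55
tcp_pos: [0.5127, -0.0824, 0.1126]
ee_rot: [0.001, 0.672, 0.741, 0.0]
contact_force: [0.1, 0.0, -3.0]
width: 0.432
grasp_force: 91.9
```

```bash
python3 -m creep '{"xyz":[[0,-0.0008,0.0005],[0,-0.0008,0.001],[0,-0.0008,0.0015],[0,-0.0008,0.002],[0,-0.0008,0.0025],[0,-0.0008,0.0025],[0,-0.0008,0.0025]],"twist":[[0,0,0],[0,0,0],[0,0,0],[0,0,0],[0,0,0],[0,0,0],[0,0,0]]}'
```

```text
t: 53.25
tcp_pos: [0.5118, -0.0825, 0.1115]
ee_rot: [0.001, 0.672, 0.741, -0.0]
contact_force: [-3.0, -0.0, 7.6]
width: 0.43
grasp_force: 93.3
```

```bash
python3 -m creep '{"xyz":[[0,0,0],[0,0,0],[0,0,0],[0,0,0],[0,0,0],[0,0,-0.03],[0,0,-0.08],[0,0,-0.146],[0,0,-0.146],[0,0,-0.146],[0,0,-0.146],[0,0,-0.146]],"twist":[[0,0,0],[0,0,0],[0,0,0],[0,0,0],[0,0,0],[0,0,0],[0,0,0],[0,0,0],[0,0,0],[0,0,0],[0,0,0],[0,0,0]]}' 60 | head -2
python3 - <<'E'
from h import *
p,R=tcp(); e=endrow(.104,name='w29.png'); e['w']=np.median(e['w']); print(p,R.as_euler('xyz',degrees=True)[2],e)
im,K,T=cam('wrist'); a=im.astype(int); m=(a.min(2)>120)&(a.max(2)-a.min(2)<40)
for r in (35,45,55,70,120,130):
    x=np.where(m[r,283:360])[0]+283; q=[R.inv().apply(onz(K,T,(c,r),.104)-[p[0],p[1],.104])[1]*1000 for c in(x.min()-.5,x.max()+.5)]; print(r,x.min(),x.max(),np.round(q,1))
E
```

```text
t: 54.45
tcp_pos: [0.5106, -0.0826, 0.2181]
[ 0.51064369 -0.08264969  0.21808913] 95.61498684669391 {'end': array([116.9, 116.9, 116.9, 116.9, 116.9, 116.9, 116.9]), 'mid0': np.float64(4.4), 'ang': np.float64(-1.6), 'w': np.float64(51.650000000000006)}
35 290 350 [-18.2  21.9]
45 290 349 [-18.3  21.4]
55 291 349 [-17.8  21.6]
70 291 349 [-18.   21.8]
120 292 347 [-18.2  21.4]
130 283 359 [-24.7  30.1]
```

All three strips are aligned within about 1.3 mm. Before handing in, a last check on bar B's line.

```bash
python3 - <<'E'
from h import *
im=cv2.cvtColor(cv2.imread('pics/w15.png'),cv2.COLOR_BGR2RGB)
for r in (90,105): print(r,' '.join('%d:%d/%d'%(366+i,a[0],a[2]) for i,a in enumerate(im[r,366:416].tolist())))
im=cam('wrist')[0]; print([(r,[(i,*im[r,i,::2].tolist()) for i in range(120,200,3)]) for r in (130,)])
s=status.observe(); print(s['t'],s['contact_force'])
E
```

```text
90 366:36/106 367:38/107 368:37/108 369:41/110 370:37/107 371:39/99 372:35/92 373:56/96 374:100/107 375:116/118 376:122/122 377:127/128 378:132/133 379:138/138 380:142/141 381:144/142 382:150/148 383:154/154 384:175/174 385:227/222 386:234/231 387:205/201 388:111/176 389:81/243 390:84/249 391:83/249 392:83/249 393:84/249 394:87/249 395:82/248 396:83/249 397:100/242 398:227/236 399:235/233 400:232/230 401:233/230 402:231/228 403:222/218 404:209/205 405:197/194 406:129/187 407:76/216 408:66/222 409:62/220 410:66/221 411:58/199 412:58/193 413:58/193 414:58/192 415:57/193
105 366:37/107 367:38/109 368:39/109 369:38/107 370:40/109 371:36/99 372:47/96 373:99/107 374:114/117 375:122/123 376:125/128 377:131/131 378:135/135 379:142/140 380:144/142 381:151/151 382:220/215 383:231/229 384:232/229 385:235/231 386:241/238 387:148/221 388:86/246 389:85/249 390:84/249 391:84/249 392:87/249 393:86/249 394:84/249 395:86/249 396:139/240 397:228/235 398:235/233 399:232/230 400:233/230 401:229/226 402:222/217 403:206/204 404:190/188 405:109/194 406:69/217 407:67/223 408:67/223 409:69/224 410:65/219 411:61/203 412:60/199 413:59/199 414:59/199 415:62/200
[(130, [(120, 63, 93), (123, 64, 94), (126, 64, 95), (129, 65, 95), (132, 66, 96), (135, 68, 95), (138, 65, 94), (141, 64, 93), (144, 65, 93), (147, 66, 94), (150, 66, 96), (153, 64, 94), (156, 64, 94), (159, 64, 92), (162, 62, 91), (165, 64, 94), (168, 65, 91), (171, 65, 92), (174, 65, 94), (177, 66, 97), (180, 65, 95), (183, 64, 94), (186, 67, 95), (189, 67, 96), (192, 65, 93), (195, 65, 93), (198, 66, 96)])]
54.6 [ 0.30499394 -0.32259259 -1.25806389]
```

Bar B's line is about 2° off up, so the job is done.

```bash
python3 -c "
from station import robot; print(robot.job_done())"
```

```text
the job is handed in; nothing more can be done
None
```

I handed the job in at about 55 s of the 210 s: both bars are in outer grooves with lines up (within about 2°), and all three strips are piled on the end blocks, flush and centred to about 1.5 mm.

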